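# Clear the leather bench: hang the dye cups, pile the templates

### The job

Clear the cutting mat: hang every rinsed dye cup upside down over a drying peg of its own, its rim standing flat on the rack's slats, and pile all the plywood templates flat and squarely on the low stand, edges in line with the stand's. Once the templates are piled, set the steel weight on the middle of the pile, knob up and lengthwise with it, to keep them flat. Leave the spool, the tin and the dye jars alone.

Things in the scene. Friction and masses are not known exactly. Their poses are not given: they have to be found in the camera images.
- cup0: square white plastic dye cup, open at one end, with a grey band round it near the bottom, 48 x 48 mm outside and 90 mm long, walls 3 mm, bottom 4 mm (inside 42 x 42 x 86 deep), about 70 g, dye-stained inside; starts lying on its side on the cutting mat. Origin in the middle of the cup, 45 mm from bottom and mouth; its x axis points out of the mouth. May be absent
- cup1: square white plastic dye cup, open at one end, with a grey band round it near the bottom, 48 x 48 mm outside and 90 mm long, walls 3 mm, bottom 4 mm (inside 42 x 42 x 86 deep), about 70 g, dye-stained inside; starts lying on its side on the cutting mat. Origin in the middle of the cup, 45 mm from bottom and mouth; its x axis points out of the mouth. May be absent
- cup2: square white plastic dye cup, open at one end, with a grey band round it near the bottom, 48 x 48 mm outside and 90 mm long, walls 3 mm, bottom 4 mm (inside 42 x 42 x 86 deep), about 70 g, dye-stained inside; starts lying on its side on the cutting mat. Origin in the middle of the cup, 45 mm from bottom and mouth; its x axis points out of the mouth. May be absent
- template0: plywood template, a flat plate 110 (x) x 60 (y) x 8 mm (z) with dark outline marks, about 40 g, starts flat on the mat; origin at the centre of its underside. May be absent
- template1: plywood template, a flat plate 110 (x) x 60 (y) x 8 mm (z) with dark outline marks, about 40 g, starts flat on the mat; origin at the centre of its underside. May be absent
- template2: plywood template, a flat plate 110 (x) x 60 (y) x 8 mm (z) with dark outline marks, about 40 g, starts flat on the mat; origin at the centre of its underside. May be absent
- template3: plywood template, a flat plate 110 (x) x 60 (y) x 8 mm (z) with dark outline marks, about 40 g, starts flat on the mat; origin at the centre of its underside. May be absent
- weight: steel paperweight: block 70 (x) x 44 (y) x 22 mm with an upright round knob on top, 24 mm across and 30 mm tall; 0.5 kg; origin at the centre of its underside
- stand: low dark wooden stand (fixed), flat top 120 (x) x 70 (y) mm, 20 mm high; origin at the centre of its underside
- stand_top (a point): centre of the stand's top face, axes as the stand's
- rack: drying rack (fixed): slatted wooden base 140 (x) x 350 (y) mm, slats' top 30 mm high, with three upright wooden pegs in a row along y, 115 mm apart; origin at the centre of its underside
- peg0 (a point): foot of a peg, on its axis at the level of the slats' top (peg0 at rack y -115 mm); the peg is 18 mm thick and rises 60 mm above this point
- peg1 (a point): foot of a peg, on its axis at the level of the slats' top (peg1 at rack y 0 mm); the peg is 18 mm thick and rises 60 mm above this point
- peg2 (a point): foot of a peg, on its axis at the level of the slats' top (peg2 at rack y 115 mm); the peg is 18 mm thick and rises 60 mm above this point
- spool: bystander, to be left alone: small upright spool of pale thread, 34 mm across, 29 mm high; origin at the centre of its underside
- tin: bystander, to be left alone: small round brass tin, 36 mm across, 16 mm high; origin at the centre of its underside
- dye_jar0: bystander, to be left alone: closed amber dye jar, 54 mm across, 75 mm high; origin at the centre of its underside
- dye_jar1: bystander, to be left alone: closed amber dye jar, 54 mm across, 75 mm high; origin at the centre of its underside

How it is judged:
On the way, in this order (a step that is already met when the one before it is completed fails the run):
1. all templates lie squarely piled on the stand (x of template0 in the frame of stand_top between -0.008 and 0.008 m and y of template0 in the frame of stand_top between -0.008 and 0.008 m and z of template0 in the frame of stand_top between -0.003 and 0.03 m and angle between the x axis of each of template0, template1, template2, template3 and the x axis of stand, either way round below 0.1 rad and angle between each of template0, template1, template2, template3's own z axis and vertical below 0.05 rad and x of template1 in the frame of stand_top between -0.008 and 0.008 m and y of template1 in the frame of stand_top between -0.008 and 0.008 m and z of template1 in the frame of stand_top between -0.003 and 0.03 m and x of template2 in the frame of stand_top between -0.008 and 0.008 m and y of template2 in the frame of stand_top between -0.008 and 0.008 m and z of template2 in the frame of stand_top between -0.003 and 0.03 m and x of template3 in the frame of stand_top between -0.008 and 0.008 m and y of template3 in the frame of stand_top between -0.008 and 0.008 m and z of template3 in the frame of stand_top between -0.003 and 0.03 m), for 0.2 s.
2. the weight stands on the pile (x of weight in the frame of stand_top between -0.015 and 0.015 m and y of weight in the frame of stand_top between -0.012 and 0.012 m and angle between weight's own z axis and vertical below 0.06 rad and height (world z) of weight above 0.028 m and angle between the x axis of weight and the x axis of stand, either way round below 0.3 rad and linear speed of weight below 0.03 m/s and z of weight in the frame of template0 above 0.004 m and z of weight in the frame of template1 above 0.004 m and z of weight in the frame of template2 above 0.004 m and z of weight in the frame of template3 above 0.004 m), for 0.2 s.
At the end, for the whole second after the job is handed in: Cups at rest, each mouth down (0.12 rad) over a peg (18 mm), rim on the slats (5 mm). Templates flat in a pile, centred on the stand within 8 mm along its x and y and in line within 0.1 rad. Weight at rest on top, knob up, centred within 15 (x) and 12 mm (y), in line within 0.3 rad (all of step 1 and all of step 2 and angle between each of cup0, cup1, cup2's own x axis and vertical above 3.02 rad and height (world z) of cup0 between 0.07 and 0.08 m and linear speed of each of cup0, cup1, cup2 below 0.03 m/s and (horizontal distance between cup0 and peg0 below 0.018 m or horizontal distance between cup0 and peg1 below 0.018 m or horizontal distance between cup0 and peg2 below 0.018 m) and height (world z) of cup1 between 0.07 and 0.08 m and (horizontal distance between cup1 and peg0 below 0.018 m or horizontal distance between cup1 and peg1 below 0.018 m or horizontal distance between cup1 and peg2 below 0.018 m) and height (world z) of cup2 between 0.07 and 0.08 m and (horizontal distance between cup2 and peg0 below 0.018 m or horizontal distance between cup2 and peg1 below 0.018 m or horizontal distance between cup2 and peg2 below 0.018 m)); the robot touches nothing.
It fails at once if the spool is shoved away or knocked over (distance of spool from where it was at the start of the episode above 0.08 m or angle between spool's own z axis and vertical above 0.6 rad).
It fails at once if the tin is shoved away or knocked over (distance of tin from where it was at the start of the episode above 0.08 m or angle between tin's own z axis and vertical above 0.6 rad).
It fails at once if the dye jar is shoved away or knocked over (distance of dye_jar0 from where it was at the start of the episode above 0.08 m or angle between dye_jar0's own z axis and vertical above 0.6 rad).
It fails at once if the dye jar is shoved away or knocked over (distance of dye_jar1 from where it was at the start of the episode above 0.08 m or angle between dye_jar1's own z axis and vertical above 0.6 rad).
Of cup0, cup1, cup2 only 2 to 3 are there at a start; the rules pass over those that are not, and their reading is None.
Of template0, template1, template2, template3 only 3 to 4 are there at a start; the rules pass over those that are not, and their reading is None.
At some moment in a run one of cup0, cup1, cup2 may be knocked a few centimetres aside while the robot is not near it.
It also fails if it takes over 210 s, if anything falls off the work surface, if the arm or the gripper's body presses on something with over 40 N, if the wrist force passes 120 N, or if a joint passes its speed limit or range.

### The arm

A 6-joint arm with a two-finger parallel gripper is mounted at the origin on the work surface. World frame = base frame: x ahead of the robot, y to its left, z up, the work surface at z = 0. Lengths are in m, angles in rad, forces in N, time in s.
With the tool pointing down it reaches from about 0.35 to 0.775 m from the base axis. Payload 5.5 kg.
Tool frame: the origin (TCP) lies on the centre line of the jaws, within the pads' length; the fingertips stand ahead of it and the grasp point (between the pads) lies 5 mm behind it (nose_length is the z of the fingertips in the tool frame, in m); z points along the fingers, y is the line along which they close (so a half turn about z gives the same grasp; the last joint's range is limited). The gripper opens to 85 mm and grips with 20 to 120 N. Pads are 22 mm wide; open, the fingers measure 114 mm over their backs; the gripper's body (76 mm by 85 mm) begins 54 mm behind the grasp point. The pads swing forward as they close: fully open they stand 13 mm farther back than shut.
Start: joints at [-0.14, 0.313, 0.046, 1.304, 0, 1.431], TCP at [0.575, -0, 0.245] pointing down, gripper open.
Joint ranges: [-2.76, 2.76], [-0.86, 1.69], [-1.03, 1.26], [-2.2, 2.34], [-1.47, 1.5], [-3.14, 3.14]. Speed limits (rad/s): [2.57, 2.57, 3.14, 3.14, 3.14, 3.14].

### API

Orientations are given as a unit quaternion [w, x, y, z].
In Python, from plant import * gives the robot as it stands.
- The arm moves only by the tool jog_arm, never from a script. Its argument "deltas" is one flat list of numbers, 7 for each row, row after row: the turn, a rotation vector about the tool's x, y, z in units of pi rad (1.0 is pi rad), then the shift along the tool's x, y, z in units of 0.2 m (1.0 is 0.2 m), then the finger opening in mm, from 0 to 85.4. A call has exactly 8 rows; each row shifts and turns the commanded pose from where the row before left it, along the tool's axes as they then stand; what a row does not reach is not made up. A row lasts 1/12 s, in which the tool goes at most 41.7 mm and 7.16 degrees, less where a joint would pass 70% of its speed; a pose out of reach is approached as far as the arm can. A call with a number of a shift or a turn outside -1 to 1 is refused whole. A call with a gripper value outside its range is refused whole. The fingers move at their own pace and stop on an object; "grip_force" is the grip in N (left out, the last holds). Time passes only in rows, so rows that do not move let the fingers close, or fill a call up. It gives the time, the measured TCP pose, the force, the opening and the grip force at its end, in the units of the state.
- state(): the state, without advancing time (a new reading comes with each control period).
- snapshot(name): name is "scene" or "side" or "wrist"; returns (picture, depth): 400x640x3 uint8, red, green, blue; 400x640 float32, m along the optical axis (not along the pixel's ray), 0 where there is no reading.
- camera_model(name): a dict with "fovy" (degrees; the focal length in pixels is half the picture's height over the tangent of half this angle, whatever the lens; pixels are square), "cx", "cy" (the principal point, pixels), "dist_coeffs" ([k1, k2, p1, p2, k3] as OpenCV has them; the pictures are not rectified), "xyz" and "attitude" of the camera in the world. Camera axes: x right, y down, z forward; pixel columns grow to the right and rows downward; lengths in m; the calibration is good to about 2 mm. A picture is of the moment at which its call begins: read the wrist's pose just before it. camera_model takes no time and is no camera call; for the wrist camera it gives the pose at the moment of the call.
- hand_in(): hands the job in; it is judged then, once.
The state is a dict: "t": time; "joints": joint angles; "qd": joint speeds; "joint_efforts": joint torques, N m; "eef_pos": TCP position; "tool_rot": TCP orientation; "ft_force": force on the tool from outside, world axes, zero at the start; "moment": the same for the moment, N m; "opening": finger opening in m; "grip_force": force on a finger pad.
Only numpy, scipy, OpenCV 4.12 (cv2) and the standard library are available. Lean on these libraries where they do the work, as an engineer would, in place of code of your own. Each camera call takes 0.05 s, during which the arm holds its last target. There are 200 camera calls.

## Working session

There is one attempt and no reset: what is moved stays moved. The work goes in short steps, Python scripts to look and compute and a tool call to move; the robot and the scene stay as the last step left them, time stands still between calls to the robot, and variables do not carry over. Pictures are saved under pics/ and viewed, at most 14 in all, crops included, and the job is handed in when it is done.

Besides the shell and the picture viewer there is one more tool, called after "Emit:" as name(argument=value, ...) on one line, values as JSON. jog_arm: Moves the arm, as the interface text tells. Shifts and turns lie within -1 to 1; 1 stands for 0.2 m of shift or pi rad of turn. Its arguments: {"type":"object","properties":{"deltas":{"type":"array","items":{"type":"number"}},"grip_force":{"type":"number"}},"required":["deltas"]}

```bash
ls; mkdir -p pics; cat > h.py <<'E'
from plant import *
import numpy as np, cv2
from scipy.spatial.transform import Rotation as R
def rot(q): return R.from_quat([q[1],q[2],q[3],q[0]])
def cam(n):
    m=camera_model(n); f=200/np.tan(np.radians(m['fovy']/2))
    K=np.array([[f,0,m['cx']],[0,f,m['cy']],[0,0,1.]])
    return K,np.array(m['dist_coeffs'],float),np.array(m['xyz']),m['attitude']
def cloud(n,d,c):
    K,D,x,q=c
    v,u=np.mgrid[0:400,0:640]
    p=cv2.undistortPoints(np.stack([u,v],-1).reshape(-1,1,2).astype(np.float64),K,D).reshape(400,640,2)
    P=np.dstack([p*d[...,None],d])
    return rot(q).apply(P.reshape(-1,3)).reshape(400,640,3)+x
E
python3 - <<'E'
from h import *
print(state())
for n in ['scene','side','wrist']:
    c=cam(n); im,d=snapshot(n); cv2.imwrite(f'pics/{n}0.png',im[...,::-1]); np.savez(f'{n}0.npz',im=im,d=d,P=cloud(n,d,c))
    print(n,camera_model(n))
E
```

```text
pics
{'t': 0.0, 'joints': array([-1.39587779e-01,  3.14015620e-01,  4.49375105e-02,  1.30359380e+00,
       -1.14453633e-05,  1.43120499e+00]), 'qd': array([ 0.00016649,  0.00089938,  0.00072175,  0.00101556, -0.0009137 ,
        0.00058483]), 'joint_efforts': array([-2.90074182e-03, -4.80629075e+01,  2.98531097e+01,  1.95313990e-02,
       -3.83516899e-04, -4.27451073e-05]), 'eef_pos': array([5.74496819e-01, 6.47887626e-05, 2.44383236e-01]), 'tool_rot': array([-7.45487704e-04,  7.07105207e-01,  7.07107733e-01, -5.68974039e-04]), 'ft_force': array([ 0.26065139,  0.27850932, -0.09331861]), 'moment': array([-0.02122528,  0.04407559, -0.00761227]), 'grip_force': 0.0, 'opening': 0.08524287869574108}
scene {'fovy': 51.62759829399028, 'cx': 320.0128008933209, 'cy': 203.91622868881075, 'dist_coeffs': array([0.0007736, 0.       , 0.       , 0.       , 0.       ]), 'xyz': array([ 1.18003303, -0.06458798,  0.74162036]), 'attitude': array([-0.27831943,  0.69519114,  0.6164396 , -0.2434128 ])}
side {'fovy': 50.095772815700435, 'cx': 319.6940580684486, 'cy': 208.24087611825846, 'dist_coeffs': array([-0.06879655,  0.        ,  0.        ,  0.        ,  0.        ]), 'xyz': array([ 0.37161224, -0.68322462,  0.80472573]), 'attitude': array([-0.36165793,  0.92217431, -0.12713939,  0.05131914])}
wrist {'fovy': 66.3306847186707, 'cx': 318.31207854627945, 'cy': 197.8936616965615, 'dist_coeffs': array([0.01889515, 0.        , 0.        , 0.        , 0.        ]), 'xyz': array([0.57600573, 0.07160712, 0.37347105]), 'attitude': array([ 1.42350209e-01,  9.89816039e-01,  2.29354368e-04, -7.58273383e-04])}
```

View images.

View pics/scene0.png

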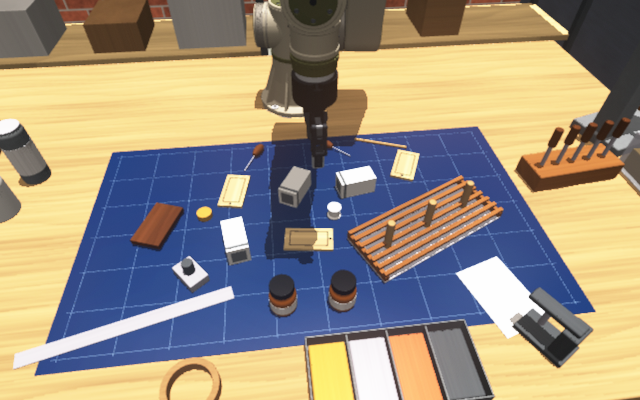

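View pics/side0.png

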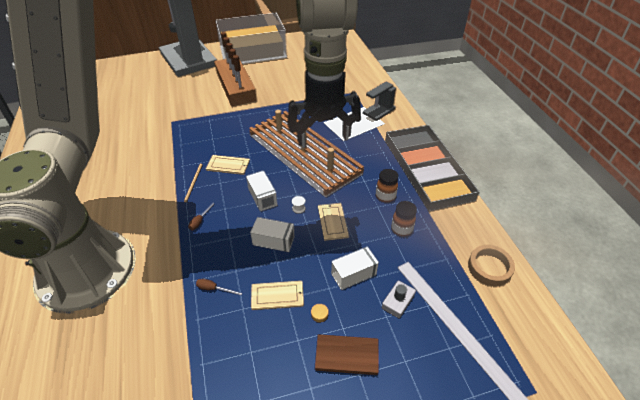

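```bash
python3 - <<'E'
# top-down orthographic mosaic: 1px=1.25mm; x 0.2..0.95 (up), y 0.5..-0.5 
import numpy as np,cv2
s=0.00133
H=np.zeros((600,800,3),np.uint8);Z=np.full((600,800),-1.)
for n in ['scene','side']:
    f=np.load(n+'0.npz');P=f['P'].reshape(-1,3);C=f['im'].reshape(-1,3)
    ok=(f['d'].ravel()>0)&(P[:,2]<.2); P=P[ok];C=C[ok]
    r=((0.95-P[:,0])/s).astype(int);c=((0.53-P[:,1])/s).astype(int)
    for dr in(0,1):
     for dc in (0,1):
      for i in np.flatnonzero((r>=0)&(r<599)&(c>=0)&(c<799)):
        a,b=r[i]+dr,c[i]+dc
        if P[i,2]>Z[a,b]+.002: Z[a,b]=P[i,2];H[a,b]=C[i]
np.savez('top.npz',Z=Z,H=H)
for k in range(0,600,75): cv2.putText(H,'%.2f'%(.95-k*s),(0,k+8),0,.35,(255,255,0),1); 
for k in range(0,800,75): cv2.putText(H,'%.2f'%(.53-k*s),(k,596),0,.35,(255,255,0),1)
cv2.imwrite('pics/top0.png',H[...,::-1])
E
```

```text
(no output)
```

View pics/top0.png

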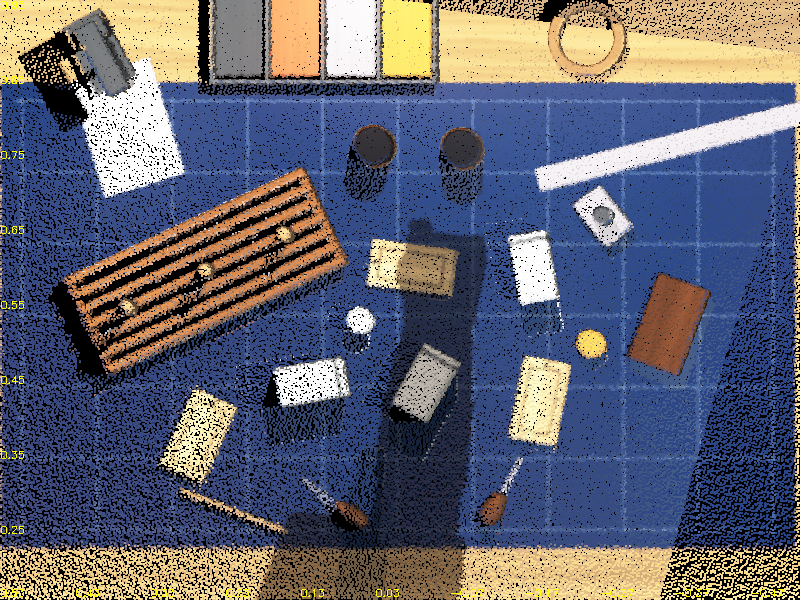

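```bash
python3 - <<'E'
import numpy as np,cv2
a=np.load('scene0.npz');b=np.load('side0.npz')
im=[]
def crop(f,u,v): im.append(cv2.resize(f['im'][v-32:v+32,u-32:u+32],(260,260),interpolation=cv2.INTER_CUBIC))
for u,v in[(295,187),(357,182),(236,240)]:crop(a,u,v)
for u,v in[(272,235),(262,190),(355,268)]:crop(b,u,v)
cv2.imwrite('pics/cr.png',np.vstack([np.hstack(im[:3]),np.hstack(im[3:])])[...,::-1])
# measure
t=np.load('top.npz');Z=t['Z'];s=.00133
def w(r,c): return .95-r*s,.53-c*s
P=np.vstack([f['P'][(f['d']>0)] for f in(a,b)])
C=np.vstack([f['im'][(f['d']>0)] for f in(a,b)]).astype(int)
def meas(name,r,c,rad,lo,hi,col=None):
    x,y=w(r,c); m=(np.hypot(P[:,0]-x,P[:,1]-y)<rad)&(P[:,2]>lo)&(P[:,2]<hi)
    if col: m&=col(C)
    Q=P[m]; # drop outliers: grid & largest comp
    g=np.zeros((300,300),np.uint8); ij=((Q[:,:2]-[x,y])/.001+150).astype(int); g[ij[:,0],ij[:,1]]=1
    g=cv2.morphologyEx(g,cv2.MORPH_CLOSE,np.ones((5,5)));g=cv2.morphologyEx(g,cv2.MORPH_OPEN,np.ones((5,5)))
    n,l,st,_=cv2.connectedComponentsWithStats(g); k=1+np.argmax(st[1:,4])
    i=np.argwhere(l==k); (cx,cy),(sa,sb),_=R=cv2.minAreaRect(i.astype(np.float32))
    bx=cv2.boxPoints(R); e=bx[1]-bx[0];f=bx[2]-bx[1]; d=e if np.hypot(*e)>np.hypot(*f) else f
    cc=np.median(Q[:,2])
    print(name,'ctr',x+(cx-149.5)*.001,y+(cy-149.5)*.001,'size',sa+1,sb+1,'ang(long)',np.degrees(np.arctan2(d[1],d[0])),'z',cc)
wood=lambda C:(C[:,0]>C[:,2]+15)
meas('T0',268,412,.08,.004,.02,wood)
meas('T1',400,540,.08,.004,.02,wood)
meas('T2',436,198,.08,.004,.02,wood)
meas('stand',324,668,.09,.015,.03,wood)
meas('cupA',382,428,.075,.04,.06)
meas('cupB',382,310,.075,.04,.06)
meas('cupC',268,533,.075,.04,.06)
meas('weight',216,603,.06,.016,.028)
meas('knob',214,603,.04,.045,.065)
meas('rack',270,205,.25,.024,.04)
for i,(r,c) in enumerate([(306,127),(270,205),(234,285)]): meas('peg%d'%i,r,c,.03,.08,.1)
meas('spool',320,360,.04,.024,.035)
meas('tin',344,591,.04,.012,.02)
meas('jar',146,375,.05,.06,.09)
meas('jar',148,463,.05,.06,.09)
E
```

```text
T0 ctr 0.5948984704589844 -0.017752297363281225 size 115.9802017211914 61.777015686035156 ang(long) 82.874985 z 0.008756856405095381
T1 ctr 0.4173537902832031 -0.1874603454589844 size 66.45450592041016 112.79764556884766 ang(long) -10.885527 z 0.008707304969850171
T2 ctr 0.3709405261230468 0.26612116638183597 size 67.52703857421875 114.71615600585938 ang(long) -24.2613 z 0.00873280321090636
stand ctr 0.5193467999267578 -0.35927815002441404 size 75.62696075439453 121.02725982666016 ang(long) -21.194052 z 0.020337567003773538
cupA ctr 0.4401639227294922 -0.035065988769531195 size 55.754791259765625 94.47969818115234 ang(long) -28.950994 z 0.04810967872913485
cupB ctr 0.44214269775390624 0.1159837829589844 size 52.95008087158203 96.02261352539062 ang(long) -80.53769 z 0.04842439785759278
cupC ctr 0.5949830346679688 -0.17902659667968748 size 93.23263549804688 54.37248611450195 ang(long) 10.40771 z 0.04834983693692718
weight ctr 0.6637226550292968 -0.27136280273437496 size 74.9609375 48.68824768066406 ang(long) 39.400665 z 0.02262867612927344
knob ctr 0.66338 -0.27198999999999995 size 28.0 24.0 ang(long) 90.0 z 0.05278084066524591Traceback (most recent call last):
  File "<stdin>", line 34, in <module>
  File "<stdin>", line 17, in meas
IndexError: index 399 is out of bounds for axis 0 with size 300
```

View pics/cr.png

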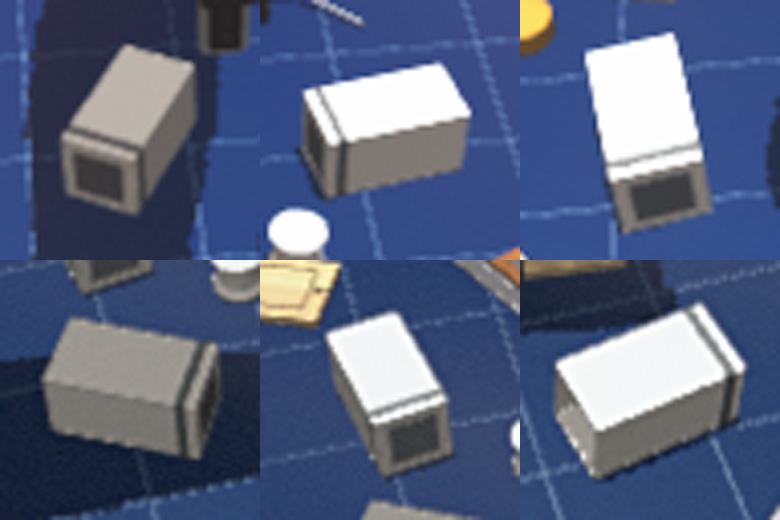

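```bash
python3 - <<'E'
import plant
print([n for n in dir(plant) if not n.startswith('_')]); print(getattr(plant,'nose_length',None))
import numpy as np,cv2
a=np.load('scene0.npz');b=np.load('side0.npz')
for nm,P in(('sc',a['P'][a['d']>0]),('sd',b['P'][b['d']>0])):
    for i,(x,y) in enumerate([(.543,.361),(.591,.257),(.639,.151)]):
        m=(np.hypot(P[:,0]-x,P[:,1]-y)<.025)&(P[:,2]>.055)&(P[:,2]<.1)
        t=m&(P[:,2]>.085)
        if t.sum()>5: print(nm,'peg',i,P[m].mean(0).round(4),'top',P[t].mean(0).round(4),P[t].min(0).round(3),P[t].max(0).round(3))
    # rack rectangle
    m=(np.abs(P[:,2]-.03)<.006)&(P[:,1]>.05)&(P[:,1]<.47)&(P[:,0]>.43)&(P[:,0]<.74)
    c,s,an=cv2.minAreaRect(P[m][:,:2].astype(np.float32)); print(nm,'rack',c,s,an)
E
```

```text
['MotionError', 'camera_model', 'hand_in', 'nose_length', 'snapshot', 'state']
0.014
sc peg 0 [0.5461 0.3608 0.0779] top [0.5441 0.3626 0.0907] [0.534 0.356 0.086] [0.552 0.37  0.095]
sc peg 1 [0.5947 0.2567 0.0775] top [0.5928 0.2579 0.0904] [0.583 0.251 0.085] [0.6   0.266 0.094]
sc peg 2 [0.6435 0.1531 0.0779] top [0.6414 0.154  0.0903] [0.631 0.147 0.086] [0.649 0.162 0.093]
sc rack (0.5208384990692139, 0.22663432359695435) (0.29429107904434204, 0.3517213463783264) 25.19746971130371
sd peg 0 [0.5392 0.3552 0.0747] top [0.5394 0.3578 0.0886] [0.533 0.351 0.086] [0.548 0.365 0.092]
sd peg 2 [0.6362 0.1468 0.0757] top [0.6375 0.1496 0.0885] [0.629 0.142 0.086] [0.645 0.158 0.092]
sd rack (0.5209829211235046, 0.22457355260849) (0.2947382926940918, 0.35437867045402527) 24.22625160217285
```

```bash
cat >> h.py <<'E'
def plan(*ts):
    """ts: (xyz, yaw of tool x deg, tilt deg about tool y). prints turn (units pi) then shift (units .2 m) in the turned tool frame"""
    s=state(); p=np.array(s['eef_pos']); Q=rot(s['tool_rot'])
    print('t %.1f'%s['t'],p.round(4),'j',np.round(s['joints'],2),'open %.3f grip %.1f'%(s['opening'],s['grip_force']),'F',np.round(s['ft_force'],1))
    for x,yaw,tilt in ts:
        T=pose(yaw,tilt); x=np.array(x)
        print('turn',((Q.inv()*T).as_rotvec()/np.pi).round(4),'shift(after)',(T.inv().apply(x-p)/.2).round(4))
        Q,p=T,x
def pose(yaw,tilt): return R.from_euler('z',yaw,degrees=True)*R.from_euler('x',180,degrees=True)*R.from_euler('y',tilt,degrees=True)
E
python3 - <<'E'
from h import *
a=np.load('side0.npz');P=a['P'][a['d']>0]
for y0 in(.5745-.06,.5745+.03):
    m=(P[:,0]>y0)&(P[:,0]<y0+.03)&(abs(P[:,1])<.02)&(P[:,2]>.2)&(P[:,2]<.3)
    print(m.sum(),np.sort(P[m][:,2])[:5],P[m].min(0))
S=(.5193,-.3593,.15)
plan(((.4174,-.1875,.06),169.1,0),((.4174,-.1875,.010),169.1,0),((.4174,-.1875,.10),169.1,0),((.5193,-.3593,.10),158.8,0))
E
```

```text
215 [0.24424895 0.2455954  0.24711004 0.24712595 0.24851276] [ 0.51452531 -0.01514892  0.24424895]
213 [0.24220562 0.24389763 0.24490666 0.24505554 0.24609101] [ 0.60759335 -0.01588015  0.24220562]
t 0.1 [0.5746 0.     0.2446] j [-0.14  0.31  0.05  1.3  -0.    1.43] open 0.085 grip 0.0 F [-0.4  0.3  0.7]
turn [-3.000e-04 -3.000e-04 -4.394e-01] shift(after) [ 0.5947 -1.0694  0.923 ]
turn [0. 0. 0.] shift(after) [ 0.   -0.    0.25]
turn [0. 0. 0.] shift(after) [ 0.    0.   -0.45]
turn [-0.     -0.      0.0572] shift(after) [-0.7857 -0.6166 -0.    ]
```

Emit:
jog_arm(deltas=[0,0,-0.0366,0,0,0,76,0,0,-0.0366,0,0,0,76,0,0,-0.0366,0,0,0,76,0,0,-0.0366,0,0,0,76,0,0,-0.0366,0,0,0,76,0,0,-0.0366,0,0,0,76,0,0,-0.0366,0,0,0,76,0,0,-0.0366,0,0,0,76], grip_force=40)

```text
t: 0.82
eef_pos: [0.5748, 0.0, 0.2449]
tool_rot: [-0.0, 0.317, 0.948, -0.0]
ft_force: [0.2, 0.2, -0.4]
opening: 0.0762
grip_force: 0.0
```

Emit:
jog_arm(deltas=[0,0,-0.0366,0,0,0,76,0,0,-0.0366,0,0,0,76,0,0,-0.0366,0,0,0,76,0,0,-0.0366,0,0,0,76,0,0,0,0.085,-0.153,0,76,0,0,0,0.085,-0.153,0,76,0,0,0,0.085,-0.153,0,76,0,0,0,0.085,-0.153,0,76])

```text
t: 1.48
eef_pos: [0.4838, -0.1078, 0.2449]
tool_rot: [-0.0, 0.095, 0.995, 0.0]
ft_force: [0.4, -0.7, 0.3]
opening: 0.0761
grip_force: 0.0
```

Emit:
jog_arm(deltas=[0,0,0,0.085,-0.153,0,76,0,0,0,0.085,-0.153,0,76,0,0,0,0.085,-0.153,0,76,0,0,0,0,0,0.185,76,0,0,0,0,0,0.185,76,0,0,0,0,0,0.185,76,0,0,0,0,0,0.185,76,0,0,0,0,0,0.185,76])

```text
t: 2.15
eef_pos: [0.4172, -0.1878, 0.0589]
tool_rot: [0.0, 0.096, 0.995, -0.0]
ft_force: [0.5, -0.2, 0.8]
opening: 0.0758
grip_force: 0.0
```

```bash
python3 - <<'E'
from h import *
plan(((.4174,-.1875,.010),169.1,0))
c=cam('wrist');im,d=snapshot('wrist');P=cloud('wrist',d,c)
m=(d>0)&(abs(P[...,2]-.008)<.006)&(im[...,0].astype(int)>im[...,2]+20)&(np.hypot(P[...,0]-.417,P[...,1]+.187)<.08)
r=cv2.minAreaRect(P[m][:,:2].astype(np.float32));print(r)
cv2.imwrite('pics/w1.png',im[...,::-1])
E
```

```text
t 2.1 [ 0.4172 -0.1878  0.0589] j [-0.6   0.24 -0.55  0.78  0.   -0.41] open 0.076 grip 0.0 F [ 0.5 -0.2  0.8]
turn [-0.0001  0.0002 -0.0004] shift(after) [-0.0007  0.0016  0.2446]
((0.42457130551338196, -0.18997952342033386), (0.06106867268681526, 0.12394796311855316), 78.97763061523438)
```

View pics/w1.png

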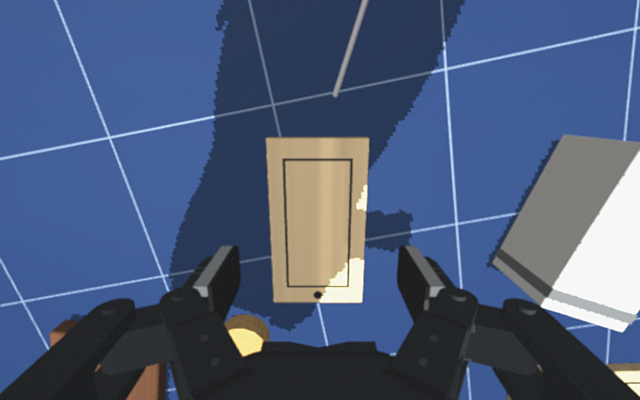

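Emit:
jog_arm(deltas=[0,0,0,0,0,0.08,76,0,0,0,0,0,0.08,76,0,0,0,0,0,0.085,76,0,0,0,0,0,0,50,0,0,0,0,0,0,50,0,0,0,0,0,0,50,0,0,0,0,0,0,50,0,0,0,0,0,0,50])

```text
t: 2.87
eef_pos: [0.4184, -0.1883, 0.0125]
tool_rot: [0.001, 0.095, 0.995, -0.001]
ft_force: [0.3, 0.0, -0.6]
opening: 0.0582
grip_force: 42.9
```

Emit:
jog_arm(deltas=[0,0,0,0,0,0,50,0,0,0,0,0,-0.05,50,0,0,0,0,0,-0.1,50,0,0,0,0,0,-0.15,50,0,0,0,0,0,-0.15,50,0,0,0,0,0,0,50,0,0,0,0,0,0,50,0,0,0,0,0,0,50])

```text
t: 3.53
eef_pos: [0.4175, -0.1877, 0.1014]
tool_rot: [0.0, 0.095, 0.995, -0.0]
ft_force: [-1.0, -0.3, -0.2]
opening: 0.0586
grip_force: 43.0
```

```bash
python3 - <<'E'
from h import *
plan(((.5193,-.3593,.10),158.8,0),((.5193,-.3593,.031),158.8,0),((.5193,-.3593,.10),158.8,0),((.5949,-.0178,.1),262.9,0),((.5949,-.0178,.1),82.9,0))
im,d=snapshot('wrist')
cv2.imwrite('pics/w2.png',im[...,::-1])
# refine stand from wrist/scene/side depth at 20mm level
for n in('scene','side'):
    f=np.load(n+'0.npz');P=f['P'][f['d']>0]
    m=(abs(P[:,2]-.02)<.004)&(np.hypot(P[:,0]-.519,P[:,1]+.359)<.085)
    print(n,m.sum(),cv2.minAreaRect(P[m][:,:2].astype(np.float32)))
E
```

```text
t 3.5 [ 0.4175 -0.1877  0.1014] j [-0.6   0.19 -0.49  0.89  0.   -0.41] open 0.059 grip 43.0 F [-1.  -0.3 -0.2]
turn [-0.      0.0002  0.057 ] shift(after) [-0.785  -0.6159  0.0068]
turn [0. 0. 0.] shift(after) [-0.    -0.     0.345]
turn [0. 0. 0.] shift(after) [ 0.     0.    -0.345]
turn [ 0.      0.     -0.5783] shift(after) [-1.7411 -0.1641 -0.    ]
turn [ 0. -0.  1.] shift(after) [0. 0. 0.]
scene 1261 ((0.5185075998306274, -0.3579273223876953), (0.07294811308383942, 0.12283167988061905), 68.91062927246094)
side 2183 ((0.5189002752304077, -0.3604585528373718), (0.07118967175483704, 0.12047336995601654), 69.76080322265625)
```

View pics/w2.png

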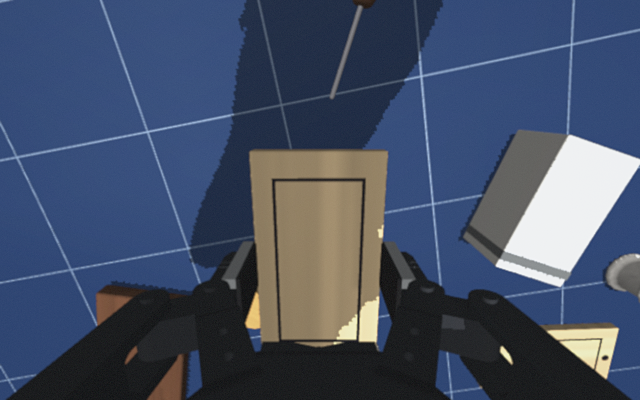

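Emit:
jog_arm(deltas=[0,0,0.0272,0,0,0,50,0,0,0.0273,0,0,0,50,0,0,0,-0.1294,-0.1038,0,50,0,0,0,-0.1294,-0.1038,0,50,0,0,0,-0.1294,-0.1038,0,50,0,0,0,-0.1294,-0.1038,0,50,0,0,0,-0.1294,-0.1038,0,50,0,0,0,-0.1294,-0.1038,0,50])

```text
t: 4.25
eef_pos: [0.5183, -0.3598, 0.0992]
tool_rot: [-0.001, 0.18, 0.984, 0.001]
ft_force: [0.5, 0.9, -0.5]
opening: 0.0584
grip_force: 43.0
```

Emit:
jog_arm(deltas=[0,0,0,0,0,0,50,0,0,0,0,0,0.12,50,0,0,0,0,0,0.12,50,0,0,0,0,0,0.08,50,0,0,0,0,0,0.025,50,0,0,0,0,0,0,50,0,0,0,0,0,0,50,0,0,0,0,0,0,50])

```text
t: 4.92
eef_pos: [0.518, -0.3586, 0.0315]
tool_rot: [-0.001, 0.18, 0.984, 0.0]
ft_force: [-0.9, -0.2, -0.5]
opening: 0.0584
grip_force: 46.8
```

```bash
python3 - <<'E'
from h import *
plan(((.5187,-.3592,.031),159.3,0))
E
```

```text
t 4.9 [ 0.518  -0.3586  0.0315] j [-0.73  0.55 -0.13  0.89  0.   -0.37] open 0.058 grip 46.8 F [-0.9 -0.2 -0.5]
turn [ 0.0002 -0.0005 -0.0003] shift(after) [-0.0041 -0.0017  0.0023]
```

Emit:
jog_arm(deltas=[0,0,0,0,0,0,76,0,0,0,0,0,0,76,0,0,0,0,0,0,76,0,0,0,0,0,0,76,0,0,0,0,0,-0.1,76,0,0,0.0354,0,0,-0.15,76,0,0,0.0354,0,0,-0.1,76,0,0,0.0354,0,0,0,76])

```text
t: 5.58
eef_pos: [0.521, -0.3613, 0.1076]
tool_rot: [0.004, 0.343, 0.939, -0.002]
ft_force: [0.9, -0.6, -0.2]
opening: 0.0761
grip_force: 0.0
```

Emit:
jog_arm(deltas=[0,0,0.0354,0,0,0,76,0,0,0.0354,0,0,0,76,0,0,0.0354,0,0,0,76,0,0,0.0354,0,0,0,76,0,0,0.0354,0,0,0,76,0,0,0.0354,0,0,0,76,0,0,0.0354,0,0,0,76,0,0,0.0354,0,0,0,76])

```text
t: 6.25
eef_pos: [0.5186, -0.3592, 0.1024]
tool_rot: [0.0, 0.714, 0.7, 0.0]
ft_force: [-0.2, 0.3, -0.7]
opening: 0.0764
grip_force: 0.0
```

Emit:
jog_arm(deltas=[0,0,0.0354,0.1934,0.0186,0,76,0,0,0,0.1934,0.0186,0,76,0,0,0,0.1934,0.0186,0,76,0,0,0,0.1934,0.0186,0,76,0,0,0,0.1934,0.0186,0,76,0,0,0,0.1934,0.0186,0,76,0,0,0,0.1934,0.0186,0,76,0,0,0,0.1934,0.0186,0,76])

```text
t: 6.92
eef_pos: [0.583, -0.0534, 0.1026]
tool_rot: [0.0, 0.75, 0.661, 0.0]
ft_force: [1.5, -0.1, -0.3]
opening: 0.076
grip_force: 0.0
```

```bash
cat >> h.py <<'E'
def tmpl(x,y,zt=.008,rad=.075):
    """template outline in the wrist view: largest plywood-coloured blob near (x,y) at height zt"""
    c=cam('wrist');im,d=snapshot('wrist');P=cloud('wrist',d,c);I=im.astype(int)
    m=(d>0)&(abs(P[...,2]-zt)<.006)&(I[...,0]>I[...,2]+15)&(np.hypot(P[...,0]-x,P[...,1]-y)<rad)
    m=cv2.morphologyEx(m.astype(np.uint8),cv2.MORPH_CLOSE,np.ones((7,7)));m=cv2.morphologyEx(m,cv2.MORPH_OPEN,np.ones((9,9)))
    n,l,st,_=cv2.connectedComponentsWithStats(m); k=1+np.argmax(st[1:,4]); print('px',st[k])
    Q=P[(l==k)&(d>0)]; Q=Q[abs(Q[:,2]-zt)<.006]
    print('rect',cv2.minAreaRect(Q[:,:2].astype(np.float32)),'z',np.median(Q[:,2])); return im
E
python3 - <<'E'
from h import *
plan(((.5949,-.0178,.010),82.9,0))
tmpl(.5949,-.0178)
# stand look
c=cam('scene');im,d=snapshot('scene');P=cloud('scene',d,c)[d>0]
m=(abs(P[:,2]-.028)<.004)&(np.hypot(P[:,0]-.519,P[:,1]+.359)<.085)
print(m.sum(),cv2.minAreaRect(P[m][:,:2].astype(np.float32)),np.median(P[m][:,2]))
E
```

```text
t 6.9 [ 0.583  -0.0534  0.1026] j [-0.23  0.41 -0.17  0.99  0.    1.47] open 0.076 grip 0.0 F [ 1.5 -0.1 -0.3]
turn [ 0.0002  0.     -0.0007] shift(after) [0.1842 0.037  0.4632]
px [  285    77    87   151 12306]
rect ((0.5952466726303101, -0.017829470336437225), (0.1099589616060257, 0.06068747118115425), 82.53446960449219) z 0.008192351912575835
1030 ((0.5207028388977051, -0.35828638076782227), (0.06295868754386902, 0.11279580742120743), 68.78304290771484) 0.02953050100371929
```

Emit:
jog_arm(deltas=[0,0,0,0.1842,0.038,0,76,0,0,0.002,0,0,0,76,0,0,0,0,0,0.15,76,0,0,0,0,0,0.15,76,0,0,0,0,0,0.1,76,0,0,0,0,0,0.06,76,0,0,0,0,0,0,50,0,0,0,0,0,0,50])

```text
t: 7.68
eef_pos: [0.5948, -0.0204, 0.0104]
tool_rot: [-0.0, 0.753, 0.659, -0.0]
ft_force: [-0.4, 0.1, -0.4]
opening: 0.0586
grip_force: 43.9
```

Emit:
jog_arm(deltas=[0,0,0,0,0,0,50,0,0,0,0,0,0,50,0,0,0,0,0,0,50,0,0,0,0,0,0,50,0,0,0,0,0,-0.05,50,0,0,0,0,0,-0.1,50,0,0,0,0,0,-0.15,50,0,0,0,0,0,-0.15,50])

```text
t: 8.35
eef_pos: [0.594, -0.0195, 0.1013]
tool_rot: [-0.001, 0.752, 0.659, -0.001]
ft_force: [0.0, 0.4, -0.0]
opening: 0.0584
grip_force: 44.0
```

```bash
python3 - <<'E'
from h import *
plan(((.519,-.359,.105),159.3,0),((.519,-.359,.039),159.3,0))
E
```

```text
t 8.3 [ 0.594  -0.0195  0.1013] j [-0.17  0.43 -0.15  1.    0.    1.54] open 0.058 grip 44.0 F [ 0.   0.4 -0. ]
turn [-5.000e-04 -4.000e-04 -4.271e-01] shift(after) [-0.2493 -1.7206 -0.0183]
turn [0. 0. 0.] shift(after) [ 0.   -0.    0.33]
```

Emit:
jog_arm(deltas=[0,0,-0.0356,0,0,-0.01,50,0,0,-0.0356,0,0,-0.01,50,0,0,-0.0356,0,0,0,50,0,0,-0.0356,0,0,0,50,0,0,-0.0356,0,0,0,50,0,0,-0.0356,0,0,0,50,0,0,-0.0356,0,0,0,50,0,0,-0.0356,0,0,0,50])

```text
t: 9.02
eef_pos: [0.595, -0.0196, 0.1054]
tool_rot: [0.0, 0.391, 0.921, 0.0]
ft_force: [-0.2, 0.9, -0.8]
opening: 0.0587
grip_force: 44.0
```

Emit:
jog_arm(deltas=[0,0,-0.0356,0,0,0,50,0,0,-0.0356,0,0,0,50,0,0,-0.0356,0,0,0,50,0,0,-0.0356,0,0,0,50,0,0,0,-0.029,-0.191,0,50,0,0,0,-0.029,-0.191,0,50,0,0,0,-0.029,-0.191,0,50,0,0,0,-0.029,-0.191,0,50])

```text
t: 9.68
eef_pos: [0.5624, -0.1719, 0.1055]
tool_rot: [0.001, 0.179, 0.984, -0.0]
ft_force: [-0.3, 0.6, -0.2]
opening: 0.0583
grip_force: 44.0
```

Emit:
jog_arm(deltas=[0,0,0,-0.029,-0.191,0,50,0,0,0,-0.029,-0.191,0,50,0,0,0,-0.029,-0.191,0,50,0,0,0,-0.029,-0.191,0,50,0,0,0,-0.029,-0.191,0,50,0,0,0,0,0,0,50,0,0,0,0,0,0,50,0,0,0,0,0,0,50])

```text
t: 10.35
eef_pos: [0.522, -0.3596, 0.1048]
tool_rot: [-0.0, 0.18, 0.984, 0.0]
ft_force: [0.3, -0.1, -0.9]
opening: 0.0588
grip_force: 44.0
```

```bash
python3 - <<'E'
from h import *
plan(((.519+.0022,-.359-.0008,.0395),159.3,0))
E
```

```text
t 10.3 [ 0.522  -0.3596  0.1048] j [-0.73  0.5  -0.03  1.04  0.   -0.37] open 0.059 grip 44.0 F [ 0.3 -0.1 -0.9]
turn [ 0.0002 -0.     -0.0001] shift(after) [ 0.0036 -0.0023  0.3263]
```

Emit:
jog_arm(deltas=[0,0,0,0,0,0.12,50,0,0,0,0,0,0.12,50,0,0,0,0,0,0.07,50,0,0,0,0,0,0.014,50,0,0,0,0,0,0,50,0,0,0,0,0,0,50,0,0,0,0,0,0,76,0,0,0,0,0,0,76])

```text
t: 11.02
eef_pos: [0.5232, -0.3598, 0.0407]
tool_rot: [0.001, 0.179, 0.984, -0.0]
ft_force: [0.1, -0.3, -0.8]
opening: 0.0758
grip_force: 0.0
```

Emit:
jog_arm(deltas=[0,0,0,0,0,0,76,0,0,0,0,0,0,76,0,0,0,0,0,-0.1,76,0,0,0,0,0,-0.15,76,0,0,0.02,0,0,-0.1,76,0,0,0,0.1162,0.1495,0,76,0,0,0,0.1162,0.1495,0,76,0,0,0,0.1162,0.1495,0,76])

```text
t: 11.68
eef_pos: [0.4956, -0.2491, 0.1102]
tool_rot: [0.001, 0.211, 0.977, -0.0]
ft_force: [0.4, 1.3, 0.3]
opening: 0.076
grip_force: 0.0
```

Emit:
jog_arm(deltas=[0,0,0,0.1162,0.1495,0,76,0,0,0,0.1162,0.1495,0,76,0,0,0,0.1162,0.1495,0,76,0,0,0,0.1162,0.1495,0,76,0,0,0,0.1162,0.1495,0,76,0,0,0,0.1162,0.1495,0,76,0,0,0,0.1162,0.1495,0,76,0,0,0,0.1162,0.1495,0,76])

```text
t: 12.35
eef_pos: [0.424, 0.0466, 0.11]
tool_rot: [0.001, 0.211, 0.978, 0.0]
ft_force: [1.0, 0.5, -1.0]
opening: 0.0761
grip_force: 0.0
```

Emit:
jog_arm(deltas=[0,0,0,0.1162,0.1495,0,76,0,0,0,0.1162,0.1495,0,76,0,0,0,0.1162,0.1495,0,76,0,0,0,0.1162,0.1495,0,76,0,0,0,0.1162,0.1495,0,76,0,0,0,0.1162,0.1495,0,76,0,0,0,0,0,0,76,0,0,0,0,0,0,76])

```text
t: 13.02
eef_pos: [0.3706, 0.2677, 0.1097]
tool_rot: [0.0, 0.208, 0.978, 0.0]
ft_force: [-0.3, -0.3, 0.1]
opening: 0.0758
grip_force: 0.0
```

```bash
python3 - <<'E'
from h import *
plan(((.3709,.2661,.010),155.7,0))
tmpl(.3709,.2661)
c=cam('scene');im,d=snapshot('scene');P=cloud('scene',d,c)[d>0]
m=(abs(P[:,2]-.037)<.004)&(np.hypot(P[:,0]-.519,P[:,1]+.359)<.085)
print(m.sum(),cv2.minAreaRect(P[m][:,:2].astype(np.float32)),np.median(P[m][:,2]))
E
```

```text
t 13.0 [0.3706 0.2677 0.1097] j [ 0.45  0.18 -0.48  0.91 -0.    0.87] open 0.076 grip 0.0 F [-0.3 -0.3  0.1]
turn [0.0001 0.0002 0.0016] shift(after) [-0.0046 -0.0069  0.4987]
px [ 277  131   80  135 9553]
rect ((0.37112319469451904, 0.2660698890686035), (0.05999590829014778, 0.11005311459302902), 65.19234466552734) z 0.0081569830097621
1043 ((0.5202750563621521, -0.35726192593574524), (0.0637015849351883, 0.11292590945959091), 68.58406829833984) 0.037519940286099174
```

Emit:
jog_arm(deltas=[0,0,0.004,-0.006,-0.007,0.15,76,0,0,0,0,0,0.15,76,0,0,0,0,0,0.14,76,0,0,0,0,0,0.058,76,0,0,0,0,0,0,50,0,0,0,0,0,0,50,0,0,0,0,0,0,50,0,0,0,0,0,0,50])

```text
t: 13.78
eef_pos: [0.3729, 0.264, 0.011]
tool_rot: [0.001, 0.217, 0.976, 0.0]
ft_force: [0.5, -0.5, -1.5]
opening: 0.0585
grip_force: 43.7
```

Emit:
jog_arm(deltas=[0,0,0,0,0,0,50,0,0,0,0,0,0,50,0,0,0,0,0,-0.05,50,0,0,0,0,0,-0.1,50,0,0,0,0,0,-0.15,50,0,0,0,0,0,-0.17,50,0,0,0,0,0,0,50,0,0,0,0,0,0,50])

```text
t: 14.45
eef_pos: [0.3736, 0.2652, 0.1062]
tool_rot: [0.002, 0.216, 0.976, 0.002]
ft_force: [-0.0, -0.8, -1.1]
opening: 0.0589
grip_force: 43.7
```

```bash
python3 - <<'E'
from h import *
plan(((.519,-.3592,.105),159.3,0),((.519,-.3592,.0475),159.3,0))
E
```

```text
t 14.4 [0.3736 0.2652 0.1062] j [ 0.44  0.18 -0.49  0.9  -0.    0.88] open 0.059 grip 43.7 F [-0.  -0.8 -1.1]
turn [ 0.0013  0.0013 -0.0238] shift(after) [-1.7839 -2.6635  0.0061]
turn [0. 0. 0.] shift(after) [ 0.     -0.      0.2875]
```

Emit:
jog_arm(deltas=[0,0,-0.0238,0,0,0,50,0,0,0,-0.1053,-0.1567,0,50,0,0,0,-0.1053,-0.1567,0,50,0,0,0,-0.1053,-0.1567,0,50,0,0,0,-0.1053,-0.1567,0,50,0,0,0,-0.1053,-0.1567,0,50,0,0,0,-0.1053,-0.1567,0,50,0,0,0,-0.1053,-0.1567,0,50])

```text
t: 15.12
eef_pos: [0.431, 0.0054, 0.1028]
tool_rot: [-0.001, 0.18, 0.984, -0.0]
ft_force: [0.9, 0.3, -0.6]
opening: 0.0586
grip_force: 43.7
```

Emit:
jog_arm(deltas=[0,0,0,-0.1053,-0.1567,0,50,0,0,0,-0.1053,-0.1567,0,50,0,0,0,-0.1053,-0.1567,0,50,0,0,0,-0.1053,-0.1567,0,50,0,0,0,-0.1053,-0.1567,0,50,0,0,0,-0.1053,-0.1567,0,50,0,0,0,-0.1053,-0.1567,0,50,0,0,0,-0.1053,-0.1567,0,50])

```text
t: 15.78
eef_pos: [0.5001, -0.2885, 0.1022]
tool_rot: [-0.001, 0.18, 0.984, 0.001]
ft_force: [0.7, 0.4, -0.4]
opening: 0.059
grip_force: 43.7
```

Emit:
jog_arm(deltas=[0,0,0,-0.1053,-0.1567,0,50,0,0,0,-0.1053,-0.1567,0,50,0,0,0,0,0,0,50,0,0,0,0,0,0,50,0,0,0,0,0,0,50,0,0,0,0,0,0,50,0,0,0,0,0,0,50,0,0,0,0,0,0,50])

```text
t: 16.45
eef_pos: [0.5181, -0.3594, 0.1041]
tool_rot: [-0.0, 0.179, 0.984, 0.0]
ft_force: [-0.0, 0.5, -0.9]
opening: 0.0585
grip_force: 43.7
```

```bash
python3 - <<'E'
from h import *
plan(((.5200,-.3596,.0475),159.3,0),((.5200,-.3596,.12),159.3,0),((.6634,-.2716,.12),39.4+180,0),((.6634,-.2716,.12),39.4,0))
E
```

```text
t 16.4 [ 0.5181 -0.3594  0.1041] j [-0.73  0.49 -0.04  1.04  0.   -0.37] open 0.059 grip 43.7 F [-0.   0.5 -0.9]
turn [ 0.0001 -0.      0.0004] shift(after) [-0.0092  0.0023  0.2828]
turn [0. 0. 0.] shift(after) [ 0.      0.     -0.3625]
turn [ 0.      0.     -0.3339] shift(after) [-0.8333 -0.1151 -0.    ]
turn [-0.  0. -1.] shift(after) [0. 0. 0.]
```

Emit:
jog_arm(deltas=[0,0,0,-0.004,0,0.12,50,0,0,0,0,0,0.1,50,0,0,0,0,0,0.05,50,0,0,0,0,0,0.01,50,0,0,0,0,0,0,50,0,0,0,0,0,0,50,0,0,0,0,0,0,76,0,0,0,0,0,0,76])

```text
t: 17.12
eef_pos: [0.5197, -0.3617, 0.0494]
tool_rot: [0.001, 0.18, 0.984, -0.001]
ft_force: [0.2, -0.1, 0.7]
opening: 0.0756
grip_force: 0.0
```

Emit:
jog_arm(deltas=[0,0,0,0,0,0,76,0,0,0,0,0,0,76,0,0,0,0,0,-0.1,76,0,0,0,0,0,-0.15,76,0,0,-0.0334,0,0,-0.1,76,0,0,-0.0334,0,0,-0.05,76,0,0,-0.0334,0,0,0,76,0,0,-0.0334,0,0,0,76])

```text
t: 17.78
eef_pos: [0.5196, -0.3617, 0.1298]
tool_rot: [0.001, -0.032, 0.999, -0.001]
ft_force: [-0.5, -0.2, 0.1]
opening: 0.0762
grip_force: 0.0
```

Emit:
jog_arm(deltas=[0,0,-0.0334,0,0,0,60,0,0,-0.0334,0,0,0,60,0,0,-0.0334,0,0,0,60,0,0,-0.0334,0,0,0,60,0,0,-0.0334,0,0,0,60,0,0,-0.0334,0,0,0,60,0,0,0,-0.15,-0.021,0,60,0,0,0,-0.15,-0.021,0,60])

```text
t: 18.45
eef_pos: [0.5702, -0.3303, 0.1284]
tool_rot: [0.0, -0.336, 0.942, -0.0]
ft_force: [0.6, 0.1, -0.7]
opening: 0.0599
grip_force: 0.0
```

Emit:
jog_arm(deltas=[0,0,0,-0.15,-0.021,0,60,0,0,0,-0.15,-0.021,0,60,0,0,0,-0.15,-0.021,0,60,0,0,0,-0.0833,-0.0101,0,60,0,0,0,0,0,0,60,0,0,0,0,0,0,60,0,0,0,0,0,0,60,0,0,0,0,0,0,60])

```text
t: 19.12
eef_pos: [0.6614, -0.2737, 0.1281]
tool_rot: [-0.0, -0.337, 0.942, 0.0]
ft_force: [0.4, 0.3, 0.3]
opening: 0.0599
grip_force: 0.0
```

```bash
python3 - <<'E'
from h import *
c=cam('wrist');im,d=snapshot('wrist');P=cloud('wrist',d,c);Q=P[d>0]
m=(abs(Q[:,2]-.022)<.004)&(np.hypot(Q[:,0]-.663,Q[:,1]+.2715)<.05); print(cv2.minAreaRect(Q[m][:,:2].astype(np.float32)))
m=(abs(Q[:,2]-.052)<.004)&(np.hypot(Q[:,0]-.663,Q[:,1]+.2715)<.03); print('knob',cv2.minAreaRect(Q[m][:,:2].astype(np.float32)),Q[m].mean(0))
plan(((.6634,-.2716,.039),39.4+180,0))
cs=cam('scene');im2,d=snapshot('scene');P=cloud('scene',d,cs)[d>0]
m=(abs(P[:,2]-.045)<.004)&(np.hypot(P[:,0]-.519,P[:,1]+.359)<.085)
print(m.sum(),cv2.minAreaRect(P[m][:,:2].astype(np.float32)),np.median(P[m][:,2]))
cv2.imwrite('pics/v3.png',np.vstack([cv2.resize(im,(480,300)),cv2.resize(im2,(480,300))])[...,::-1])
E
```

```text
((0.6631757020950317, -0.27269309759140015), (0.07007129490375519, 0.04399894177913666), 38.988426208496094)
knob ((0.663130521774292, -0.27282634377479553), (0.02293381281197071, 0.02296384610235691), 25.80260467529297) [ 0.66256611 -0.27321425  0.0518756 ]
t 19.2 [ 0.6614 -0.2739  0.1281] j [-0.5   0.64  0.27  1.2  -0.   -1.19] open 0.060 grip 0.0 F [-0.  -0.  -0.3]
turn [ 0.     -0.0001 -0.0005] shift(after) [-0.0152  0.0024  0.4456]
67 ((0.5483651757240295, -0.38174864649772644), (0.040582843124866486, 0.03448385000228882), 68.84040832519531) 0.04549688850869393
```

View pics/v3.png

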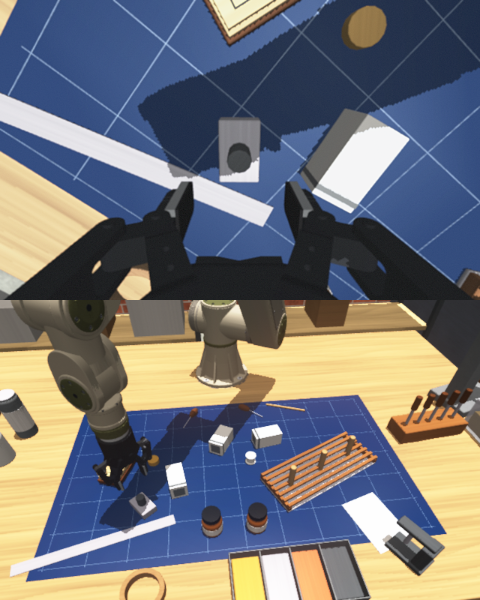

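Emit:
jog_arm(deltas=[0,0,0,-0.011,0,0.12,60,0,0,0,0,0,0.15,60,0,0,0,0,0,0.12,60,0,0,0,0,0,0.05,60,0,0,0,0,0,0,15,0,0,0,0,0,0,15,0,0,0,0,0,0,15,0,0,0,0,0,0,15], grip_force=70)

```text
t: 19.88
eef_pos: [0.6646, -0.2721, 0.0422]
tool_rot: [0.001, -0.337, 0.941, -0.001]
ft_force: [-2.1, 1.1, 2.7]
opening: 0.0217
grip_force: 68.4
```

Emit:
jog_arm(deltas=[0,0,0,0,0,0,15,0,0,0,0,0,0,15,0,0,0,0,0,0,15,0,0,0,0,0,-0.05,15,0,0,0,0,0,-0.1,15,0,0,0,0,0,-0.15,15,0,0,0,0,0,-0.1,15,0,0,0,0,0,0,15])

```text
t: 20.55
eef_pos: [0.6667, -0.273, 0.1256]
tool_rot: [0.003, -0.337, 0.941, -0.003]
ft_force: [2.0, -0.7, -3.8]
opening: 0.0216
grip_force: 69.5
```

```bash
python3 - <<'E'
from h import *
plan(((.519,-.359,.12),159.3,0),((.519,-.359,.085),159.3,0))
cs=cam('scene');im2,d=snapshot('scene');P=cloud('scene',d,cs)[d>0]
m=(abs(P[:,2]-.045)<.005)&(np.hypot(P[:,0]-.519,P[:,1]+.359)<.085)
print(m.sum(),cv2.minAreaRect(P[m][:,:2].astype(np.float32)),np.median(P[m][:,2]))
E
```

```text
t 20.6 [ 0.6667 -0.273   0.1256] j [-0.5   0.64  0.27  1.19  0.   -1.19] open 0.022 grip 69.5 F [ 2.  -0.7 -3.8]
turn [-0.0018  0.0023  0.3339] shift(after) [ 0.5388 -0.6635  0.0278]
turn [0. 0. 0.] shift(after) [ 0.    -0.     0.175]
90 ((0.5475354194641113, -0.3716002106666565), (0.058729808777570724, 0.042623214423656464), 71.27010345458984) 0.045273289970256925
```

Emit:
jog_arm(deltas=[0,0,0.0278,0,0,0,15,0,0,0.0278,0,0,0,15,0,0,0.0278,0,0,0,15,0,0,0.0278,0,0,0,15,0,0,0.0278,0,0,0,15,0,0,0.0278,0,0,0,15,0,0,0.0278,0,0,0,15,0,0,0.0278,0,0,0,15])

```text
t: 21.27
eef_pos: [0.6627, -0.2709, 0.1166]
tool_rot: [-0.002, 0.008, 1.0, 0.001]
ft_force: [0.6, -0.2, -6.5]
opening: 0.022
grip_force: 69.3
```

Emit:
jog_arm(deltas=[0,0,0.0278,0,0,0,15,0,0,0.0278,0,0,0,15,0,0,0.0278,0,0,0,15,0,0,0.0278,0,0,0,15,0,0,0,0,0,0,15,0,0,0,0,0,0,15,0,0,0,0,0,0,15,0,0,0,0,0,0,15])

```text
t: 21.93
eef_pos: [0.6637, -0.2714, 0.119]
tool_rot: [-0.001, 0.178, 0.984, 0.0]
ft_force: [-0.5, -0.1, -7.1]
opening: 0.0218
grip_force: 69.2
```

```bash
python3 - <<'E'
from h import *
plan(((.519,-.359,.12),159.3,0),((.519,-.359,.085),159.3,0))
for n in('side','wrist'):
    cs=cam(n);im2,d=snapshot(n);P=cloud(n,d,cs)[d>0]
    m=(abs(P[:,2]-.044)<.004)&(np.hypot(P[:,0]-.519,P[:,1]+.359)<.08)
    print(n,m.sum(),m.sum() and cv2.minAreaRect(P[m][:,:2].astype(np.float32)),np.median(P[m][:,2]))
    if n=='side': cv2.imwrite('pics/s4.png',im2[...,::-1])
E
```

```text
t 21.9 [ 0.6637 -0.2714  0.119 ] j [-0.5   0.65  0.26  1.19  0.   -0.14] open 0.022 grip 69.2 F [-0.5 -0.1 -7.1]
turn [ 0.0001 -0.0004  0.0008] shift(after) [ 0.5217 -0.6655 -0.005 ]
turn [0. 0. 0.] shift(after) [ 0.    -0.     0.175]
side 1789 ((0.5173283815383911, -0.3612831234931946), (0.06202755868434906, 0.10972947627305984), 69.51087951660156) 0.04372420047500247
wrist 14452 ((0.532194197177887, -0.36581510305404663), (0.0626261755824089, 0.08057908713817596), 69.53799438476562) 0.044286980143273466
```

Emit:
jog_arm(deltas=[0,0,0,0.087,-0.111,0,15,0,0,0,0.087,-0.111,0,15,0,0,0,0.087,-0.111,0,15,0,0,0,0.087,-0.111,0,15,0,0,0,0.087,-0.111,0,15,0,0,0,0.087,-0.111,0,15,0,0,0,0,0,0,15,0,0,0,0,0,0,15])

```text
t: 22.7
eef_pos: [0.5181, -0.3605, 0.1205]
tool_rot: [0.0, 0.18, 0.984, -0.0]
ft_force: [1.2, 0.3, -5.6]
opening: 0.0216
grip_force: 69.6
```

Emit:
jog_arm(deltas=[0,0,0,0,0,0,15,0,0,0,0,0,0.06,15,0,0,0,0,0,0.05,15,0,0,0,0,0,0.04,15,0,0,0,0,0,0.02,15,0,0,0,0,0,0,15,0,0,0,0,0,0,15,0,0,0,0,0,0,15])

```text
t: 23.37
eef_pos: [0.5194, -0.3583, 0.0862]
tool_rot: [-0.0, 0.179, 0.984, 0.001]
ft_force: [-2.4, 4.9, 2.6]
opening: 0.0217
grip_force: 70.5
```

```bash
python3 - <<'E'
from h import *
plan(((.519,-.359,.084),159.3,0))
E
```

```text
t 23.4 [ 0.5194 -0.3583  0.0862] j [-0.73  0.51 -0.06  1.    0.   -0.37] open 0.022 grip 70.5 F [-2.4  4.9  2.6]
turn [ 0.0004 -0.0002  0.0006] shift(after) [ 0.0008 -0.0041  0.0111]
```

Emit:
jog_arm(deltas=[0,0,0,0,0,0,24,0,0,0,0,0,0,26,0,0,0,0,0,0,35,0,0,0,0,0,0,50,0,0,0,0,0,0,50,0,0,0,0,0,-0.1,50,0,0,0,0,0,-0.15,50,0,0,0,0,0,-0.15,50])

```text
t: 24.03
eef_pos: [0.5187, -0.3592, 0.1659]
tool_rot: [-0.001, 0.179, 0.984, 0.001]
ft_force: [-0.0, 0.4, 0.8]
opening: 0.0501
grip_force: 0.0
```

Emit:
jog_arm(deltas=[0,0,-0.0346,0,0,-0.15,76,0,0,-0.0346,0,0,-0.05,76,0,0,-0.0346,0,0,0,76,0,0,-0.0346,0,0,0,76,0,0,-0.0346,0,0,0,76,0,0,0,0,0,0,76,0,0,0,0,0,0,76,0,0,0,0,0,0,76])

```text
t: 24.7
eef_pos: [0.5193, -0.3596, 0.2059]
tool_rot: [0.0, -0.09, 0.996, -0.0]
ft_force: [0.1, 0.1, -0.5]
opening: 0.0762
grip_force: 0.0
```

```bash
cat >> h.py <<'E'
def look(n,x,y,z,tol,rad):
    cs=cam(n);im,d=snapshot(n);P=cloud(n,d,cs)[d>0]
    m=(abs(P[:,2]-z)<tol)&(np.hypot(P[:,0]-x,P[:,1]-y)<rad)
    print(n,m.sum(),m.sum() and cv2.minAreaRect(P[m][:,:2].astype(np.float32)),np.median(P[m][:,2])); return im
E
python3 - <<'E'
from h import *
plan(((.595,-.179,.2),190.4,0))
im=look('side',.519,-.359,.066,.004,.05); look('side',.519,-.359,.096,.004,.03)
look('side',.519,-.359,.044,.004,.09)
look('side',.595,-.179,.048,.006,.08)
look('side',.44,-.035,.048,.006,.08)
look('side',.442,.116,.048,.006,.08)
cv2.imwrite('pics/s5.png',im[...,::-1])
E
```

```text
t 24.7 [ 0.5193 -0.3596  0.2059] j [-0.73  0.44  0.13  1.26 -0.   -0.91] open 0.076 grip 0.0 F [ 0.1  0.1 -0.5]
turn [-0.0001  0.     -0.0004] shift(after) [-0.5351  0.8199  0.0297]
side 677 ((0.517937958240509, -0.3585645854473114), (0.04524129629135132, 0.06952071189880371), 70.06999206542969) 0.06546372325789629
side 135 ((0.5181935429573059, -0.3590611219406128), (0.022718027234077454, 0.02317861095070839), 19.24761199951172) 0.09557237892116088
side 914 ((0.5181857943534851, -0.36208441853523254), (0.06007508933544159, 0.11152143031358719), 68.83595275878906) 0.04391653675663848
side 0 0 nan
side 667 ((0.4397946894168854, -0.037702787667512894), (0.05079985409975052, 0.09158051759004593), 62.224403381347656) 0.0470415589643185
side 491 ((0.4407595098018646, 0.11429213732481003), (0.04862146079540253, 0.09364945441484451), 9.673090934753418) 0.04725066375075948
  return _methods._mean(a, axis=axis, dtype=dtype,
  ret = ret.dtype.type(ret / rcount)
```

View pics/s5.png

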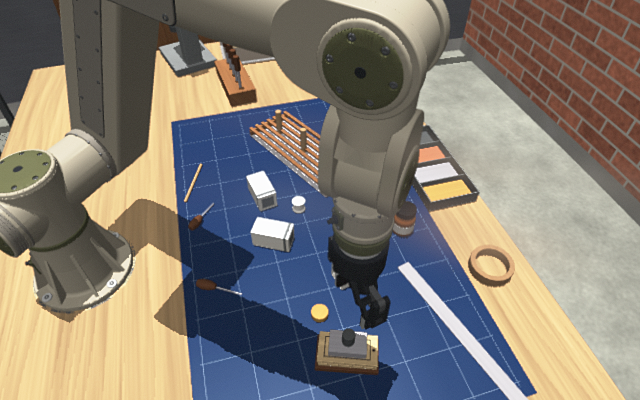

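Emit:
jog_arm(deltas=[0,0,0,-0.107,0.164,0,76,0,0,0,-0.107,0.164,0,76,0,0,0,-0.107,0.164,0,76,0,0,0,-0.107,0.164,0,76,0,0,0,-0.107,0.164,0,76,0,0,0,0,0,0,76,0,0,0,0,0,0,76,0,0,0,0,0,0,76])

```text
t: 25.67
eef_pos: [0.5947, -0.1785, 0.2059]
tool_rot: [-0.0, -0.092, 0.996, -0.0]
ft_force: [0.0, -0.9, 0.2]
opening: 0.0761
grip_force: 0.0
```

```bash
python3 - <<'E'
from h import *
im=look('wrist',.595,-.179,.048,.005,.09)
b=np.array([np.cos(np.radians(10.4)),np.sin(np.radians(10.4))])
c=np.array([.595,-.179])+.0145*b
plan(((*c,.12),190.4,30),((*c,.021),190.4,30),((*c,.12),190.4,30))
E
```

```text
wrist 4519 ((0.5947167277336121, -0.1791585087776184), (0.0895276665687561, 0.04816480726003647), 10.439043998718262) 0.048138482848978204
t 25.7 [ 0.5945 -0.1793  0.2059] j [-0.42  0.42  0.1   1.25 -0.   -0.6 ] open 0.076 grip 0.0 F [-0.1  0.2 -0.4]
turn [-0.0002  0.1666  0.0003] shift(after) [-0.2799  0.0011  0.3342]
turn [0. 0. 0.] shift(after) [-0.2475 -0.      0.4287]
turn [0. 0. 0.] shift(after) [ 0.2475  0.     -0.4287]
```

Emit:
jog_arm(deltas=[0,0.0333,0,0,0,0,76,0,0.0333,0,0,0,0,76,0,0.0333,0,0,0,0,76,0,0.0333,0,0,0,0,76,0,0.0334,0,0,0,0,76,0,0,0,-0.0933,0,0.1114,76,0,0,0,-0.0933,0,0.1114,76,0,0,0,-0.0933,0,0.1114,76])

```text
t: 26.38
eef_pos: [0.6102, -0.178, 0.117]
tool_rot: [-0.258, -0.087, 0.962, -0.023]
ft_force: [0.0, -0.4, 0.3]
opening: 0.0762
grip_force: 0.0
```

```bash
python3 - <<'E'
from h import *
b=np.array([np.cos(np.radians(10.4)),np.sin(np.radians(10.4))])
c=np.array([.595,-.179])+.0145*b
plan(((*c,.021),190.4,30))
E
```

```text
t 26.4 [ 0.6102 -0.178   0.117 ] j [-0.3   0.93  0.67  1.78 -0.24 -0.43] open 0.076 grip 0.0 F [ 0.  -0.4  0.3]
turn [ 0.0002  0.     -0.0003] shift(after) [-0.2372  0.0087  0.4174]
```

Emit:
jog_arm(deltas=[0,0,0,-0.06,0.001,0.105,76,0,0,0,-0.06,0.001,0.105,76,0,0,0,-0.06,0.001,0.105,76,0,0,0,-0.06,0.001,0.105,76,0,0,0,0,0,0,76,0,0,0,0,0,0,40,0,0,0,0,0,0,40,0,0,0,0,0,0,40], grip_force=40)

```text
t: 27.05
eef_pos: [0.61, -0.1763, 0.0255]
tool_rot: [-0.256, -0.088, 0.962, -0.024]
ft_force: [1.3, 0.6, -0.9]
opening: 0.0479
grip_force: 42.0
```

Emit:
jog_arm(deltas=[0,0,0,0,0,0,40,0,0,0,0,0,0,40,0,0,0,0,0,0,40,0,0,0,0,0,0,40,0,0,0,0,0,0,40,0,0,0,0,0,0,40,0,0,0,0,0,0,40,0,0,0,0,0,0,40])

```text
t: 27.72
eef_pos: [0.61, -0.1758, 0.0252]
tool_rot: [-0.256, -0.088, 0.962, -0.025]
ft_force: [2.6, -0.9, 6.4]
opening: 0.0476
grip_force: 42.6
```

```bash
python3 - <<'E'
from h import *
p=state()['eef_pos']; 
plan(((p[0],p[1],.17),190.4,30),((.47,-.1,.2),204.7,-60),((.57,.12,.2),204.7,-60),((.639+.0027,.152+.0013,.175),204.7,-60),((.639+.0027,.152+.0013,.09),204.7,-60))
E
```

```text
t 27.7 [ 0.61   -0.1758  0.0252] j [-0.3   0.98  0.54  1.6  -0.24 -0.43] open 0.048 grip 42.6 F [ 2.6 -0.9  6.4]
turn [-0.001   0.0009  0.0002] shift(after) [ 0.3621  0.     -0.6271]
turn [-0.0228 -0.4972 -0.0852] shift(after) [ 0.1089  0.6368 -0.4887]
turn [0. 0. 0.] shift(after) [-0.457   0.7904  0.7915]
turn [0. 0. 0.] shift(after) [-0.0894  0.0015  0.4048]
turn [0. 0. 0.] shift(after) [ 0.3681 -0.      0.2125]
```

Emit:
jog_arm(deltas=[0,0,0,0.0905,0,-0.157,40,0,0,0,0.0905,0,-0.157,40,0,0,0,0.0905,0,-0.157,40,0,0,0,0.0905,0,-0.157,40,0,-0.0357,0,0,0,0,40,0,-0.0357,0,0,0,0,40,0,-0.0357,0,0,0,0,40,0,-0.0357,0,0,0,0,40])

```text
t: 28.38
eef_pos: [0.61, -0.1751, 0.1691]
tool_rot: [-0.034, -0.092, 0.995, -0.004]
ft_force: [-0.6, 0.1, -0.3]
opening: 0.0476
grip_force: 41.9
```

Emit:
jog_arm(deltas=[0,-0.0357,0,0,0,0,40,0,-0.0357,0,0,0,0,40,0,-0.0357,0,0,0,0,40,0,-0.0357,0,0,0,0,40,0,-0.0357,0,0,0,0,40,0,-0.0357,0,0,0,0,40,0,-0.0357,0,0,0,0,40,0,-0.0357,0,0,0,0,40])

```text
t: 29.05
eef_pos: [0.6084, -0.1748, 0.17]
tool_rot: [0.401, -0.084, 0.911, 0.036]
ft_force: [0.8, -0.2, -1.2]
opening: 0.0477
grip_force: 41.9
```

Emit:
jog_arm(deltas=[0,-0.0357,0,0,0,0,40,0,-0.0357,0,0,0,0,40,0,0,0,0,0,0,40,0,0,0,0,0,0,40,0,0,0,0,0,0,40,0,0,0,0,0,0,40,0,0,0,0,0,0,40,0,0,0,0,0,0,40])

```text
t: 29.72
eef_pos: [0.6111, -0.1761, 0.1689]
tool_rot: [0.485, -0.08, 0.87, 0.044]
ft_force: [0.4, -0.2, -0.1]
opening: 0.0476
grip_force: 41.9
```

```bash
python3 - <<'E'
from h import *
p=state()['eef_pos']; 
plan((p,204.7,-60),((.55,.10,.2),204.7,-60),((.639,.152,.175),204.7,-60),((.639,.152,.09),204.7,-60))
im,d=snapshot('scene'); cv2.imwrite('pics/s6.png',im[...,::-1])
E
```

```text
t 29.7 [ 0.6111 -0.1761  0.1689] j [-0.72  0.14 -0.91 -0.26  0.73 -0.59] open 0.048 grip 41.9 F [ 0.4 -0.2 -0.1]
turn [-0.068  -0.0098 -0.0403] shift(after) [0. 0. 0.]
turn [0. 0. 0.] shift(after) [-0.2844  1.382   0.1818]
turn [0. 0. 0.] shift(after) [-0.1482  0.0503  0.5067]
turn [0. 0. 0.] shift(after) [ 0.3681 -0.      0.2125]
```

View pics/s6.png

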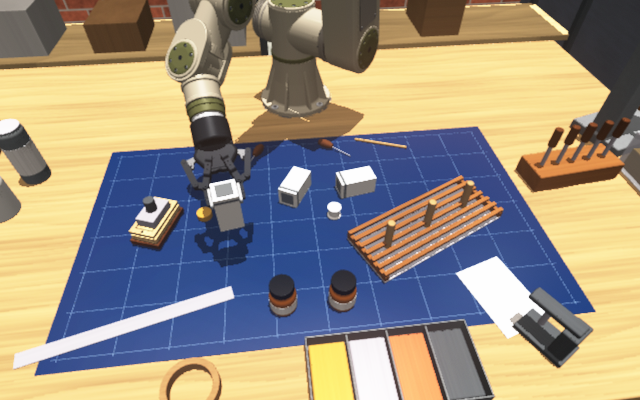

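Emit:
jog_arm(deltas=[-0.0227,-0.0033,-0.0134,0,0,0,40,-0.0227,-0.0033,-0.0134,0,0,0,40,-0.0227,-0.0033,-0.0134,0,0,0,40,0,0,0,-0.0355,0.1728,0.0228,40,0,0,0,-0.0355,0.1728,0.0228,40,0,0,0,-0.0355,0.1728,0.0228,40,0,0,0,-0.0355,0.1728,0.0228,40,0,0,0,-0.0355,0.1728,0.0228,40])

```text
t: 30.43
eef_pos: [0.5728, -0.0029, 0.1885]
tool_rot: [0.486, -0.184, 0.847, 0.109]
ft_force: [-45.5, 12.6, -30.5]
opening: 0.0472
grip_force: 42.2
```

Emit:
jog_arm(deltas=[0,0,0,-0.0355,0.1728,0.0228,40,0,0,0,-0.0355,0.1728,0.0228,40,0,0,0,-0.0355,0.1728,0.0228,40,0,0,0,0,0,0,40,0,0,0,0,0,0,40,0,0,0,0,0,0,40,0,0,0,0,0,0,40,0,0,0,0,0,0,40])

```text
t: 31.1
eef_pos: [0.5686, 0.0889, 0.2185]
tool_rot: [0.472, -0.19, 0.853, 0.113]
ft_force: [0.3, -0.3, -1.1]
opening: 0.0474
grip_force: 42.3
```

```bash
python3 - <<'E'
from h import *
plan(((.639,.152,.178),204.7,-60),((.639,.152,.09),204.7,-60))
for n in('scene','side'):
    cs=cam(n);im,d=snapshot(n);P=cloud(n,d,cs);P=P[d>0]
    s=state()['eef_pos']; m=(np.hypot(P[:,0]-s[0],P[:,1]-s[1])<.04)&(abs(P[:,2]-(s[2]+.0305))<.006)
    print(n,m.sum(),np.median(P[m],0), cv2.minAreaRect(P[m][:,:2].astype(np.float32)))
E
```

```text
t 31.1 [0.5686 0.0889 0.2185] j [-0.28 -0.12 -1.03 -0.21  0.61 -0.43] open 0.047 grip 42.3 F [ 0.3 -0.3 -1.1]
turn [ 0.0063 -0.0106 -0.0012] shift(after) [-0.0503  0.1394  0.4923]
turn [0. 0. 0.] shift(after) [ 0.3811 -0.      0.22  ]
scene 570 [0.57177656 0.08994106 0.2495645 ] ((0.5674964189529419, 0.08795216679573059), (0.06101257726550102, 0.07020574808120728), 22.73631477355957)
side 324 [0.56802178 0.08631677 0.24765912] ((0.5663018226623535, 0.09083902835845947), (0.055638741701841354, 0.061841439455747604), 33.10536575317383)
```

Emit:
jog_arm(deltas=[0,0,0,-0.0125,0.035,0.123,40,0,0,0,-0.0125,0.035,0.123,40,0,0,0,-0.0125,0.035,0.123,40,0,0,0,-0.0125,0.035,0.123,40,0.0032,-0.0053,-0.0006,0,0,0,40,0.0032,-0.0053,-0.0006,0,0,0,40,0,0,0,0,0,0,40,0,0,0,0,0,0,40])

```text
t: 31.87
eef_pos: [0.6358, 0.154, 0.1747]
tool_rot: [0.488, -0.186, 0.846, 0.107]
ft_force: [-0.5, 0.5, -1.3]
opening: 0.0476
grip_force: 42.3
```

```bash
python3 - <<'E'
from h import *
plan(((.639,.152,.178),204.7,-60),((.639,.152,.09),204.7,-60))
for n in('scene','side'):
    cs=cam(n);im,d=snapshot(n);P=cloud(n,d,cs);P=P[d>0]
    s=state()['eef_pos']; m=(np.hypot(P[:,0]-s[0],P[:,1]-s[1])<.04)&(abs(P[:,2]-(s[2]+.0305))<.006)
    Q=P[m]-P[m].mean(0); print(n,m.sum(),P[m].mean(0), cv2.minAreaRect(P[m][:,:2].astype(np.float32)),np.linalg.svd(Q)[2][2] if m.sum()<3000 else 0)
    cv2.imwrite(f'pics/q7{n}.png',im[...,::-1])
a=cv2.imread('pics/q7scene.png');b=cv2.imread('pics/q7side.png')
cv2.imwrite('pics/q7.png',np.vstack([a[100:300,300:620],b[50:250,150:470]]))
E
```

```text
t 31.9 [0.6358 0.154  0.1747] j [-0.07  0.14 -1.01 -0.57  0.43 -0.27] open 0.048 grip 42.3 F [-0.5  0.5 -1.3]
turn [ 0.0004 -0.0004  0.0001] shift(after) [-0.0195 -0.0157  0.001 ]
turn [0. 0. 0.] shift(after) [ 0.3811 -0.      0.22  ]
scene 582 [0.63808248 0.15404655 0.2053511 ] ((0.6353194713592529, 0.1526799350976944), (0.05907871574163437, 0.06906116008758545), 20.88970375061035) [ 0.0220881  -0.00313443  0.99975111]
side 267 [0.63504018 0.15066174 0.20477277] ((0.635055422782898, 0.15051735937595367), (0.05671282485127449, 0.058416567742824554), 22.421981811523438) [-0.00687273 -0.0157378   0.99985253]
```

View pics/q7.png

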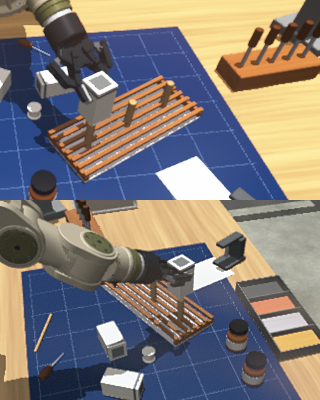

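```bash
cat > kin.py <<'E'
import numpy as np
from scipy.optimize import least_squares
from scipy.spatial.transform import Rotation as R
D=[([-.1396,.3140,.0449,1.3036,0],[.5745,0,.2444]),([-.6,.24,-.55,.78,0],[.4172,-.1878,.0589]),([-.6,.19,-.49,.89,0],[.4175,-.1877,.1014]),
([-.73,.55,-.13,.89,0],[.518,-.3586,.0315]),([-.23,.41,-.17,.99,0],[.583,-.0534,.1026]),([-.17,.43,-.15,1.,0],[.594,-.0195,.1013]),([-.73,.5,-.03,1.04,0],[.522,-.3596,.1048]),
([.45,.18,-.48,.91,0],[.3706,.2677,.1097]),([-.5,.64,.27,1.2,0],[.6614,-.2739,.1281]),([-.73,.44,.13,1.26,0],[.5193,-.3596,.2059]),
([-.42,.42,.1,1.25,0],[.5945,-.1793,.2059]),([-.3,.93,.67,1.78,-.24],[.6102,-.178,.117]),([-.3,.98,.54,1.6,-.24],[.61,-.1758,.0252]),
([-.72,.14,-.91,-.26,.73],[.6111,-.1761,.1689]),([-.28,-.12,-1.03,-.21,.61],[.5686,.0889,.2185]),([-.07,.14,-1.01,-.57,.43],[.6358,.154,.1747])]
Q=np.array([a for a,_ in D]);X=np.array([b for _,b in D])
def Ry(t): return R.from_euler('y',t)
def fk(q,p):
    d,h,x1,x2,z2,x3,z3,x4,z4,T,s=p
    v=np.array([x1,d,h])+Ry(q[1]).apply([x2,0,z2])+Ry(q[1]-q[2]).apply([x3,0,z3])+Ry(q[1]-q[2]+q[3]).apply(np.array([x4,0,z4])+R.from_euler('z',s*q[4]).apply([T,0,0]))
    return R.from_euler('z',q[0]).apply(v)
def toolz(q,s): return (R.from_euler('z',q[0])*Ry(q[1]-q[2]+q[3])*R.from_euler('z',s*q[4])).apply([1,0,0])
best=None
for s in(1,-1):
    f=lambda p:np.r_[((np.array([fk(q,np.r_[p,s]) for q in Q])-X)/.003).ravel(),(p-p0)/.3]
    p0=np.array([.08,.3,0,0,.35,.35,0,.05,0,.2])
    r=least_squares(f,p0)
    if best is None or r.cost<best[0]: best=(r.cost,np.r_[r.x,s])
P=best[1]
def ik(x,yaw,tilt,q0=(-.1,.3,-.8,0,.3)):
    from h import pose
    z=pose(yaw,tilt).apply([0,0,1])
    r=least_squares(lambda q:np.r_[(fk(q,P)-x)/.01,(toolz(q,P[-1])-z)/.03],q0)
    return r.x.round(3),r.cost
E
python3 - <<'E'
from kin import *
print(best[0],P.round(3)); print((np.array([fk(q,P) for q in Q])-X).round(3).tolist())
for t in(-60,-50,-40,-30):
  for pg in [(.639,.152),(.590,.256),(.542,.360)]:
    for z in(.178,.09): print(t,pg,z,*ik((*pg,z),204.7,t))
E
```

```text
4.87724226486752 [ 0.08   0.232 -0.008  0.001  0.52   0.412  0.06   0.143  0.002  0.285
  1.   ]
[[-0.001, -0.0, 0.002], [0.0, -0.001, -0.001], [0.0, -0.002, 0.0], [0.001, 0.001, 0.002], [-0.0, -0.001, 0.002], [-0.004, -0.001, -0.001], [0.001, -0.001, -0.002], [0.001, -0.0, -0.0], [0.001, 0.003, -0.001], [0.001, 0.0, -0.001], [0.002, 0.0, -0.001], [-0.0, 0.001, 0.002], [-0.0, -0.001, -0.001], [-0.002, 0.001, -0.001], [-0.001, 0.001, -0.0], [0.002, 0.0, 0.001]]
-60 (0.639, 0.152) 0.178 [-0.075  0.135 -1.004 -0.556  0.433] 1.3053525178624598e-28
-60 (0.639, 0.152) 0.09 [-0.075  0.385 -1.083 -0.885  0.433] 4.07869163778008e-28
-60 (0.59, 0.256) 0.178 [ 0.194  0.109 -1.064 -0.636  0.205] 1.8924187633548982e-26
-60 (0.59, 0.256) 0.09 [ 0.194  0.386 -1.145 -0.995  0.205] 1.7355159475155765e-21
-60 (0.542, 0.36) 0.178 [ 0.484  0.132 -1.041 -0.648 -0.046] 7.292854722746333e-28
-60 (0.542, 0.36) 0.09 [ 0.484  0.398 -1.119 -0.993 -0.046] 1.7386867553495879e-28
-50 (0.639, 0.152) 0.178 [-0.043  0.082 -0.84  -0.165  0.357] 3.801545000220219e-21
-50 (0.639, 0.152) 0.09 [-0.043  0.265 -0.94  -0.44
[... 662 characters left out ...]
-0.149  0.131] 2.1299631308935016e-21
-40 (0.542, 0.36) 0.178 [ 0.477  0.079 -0.695  0.099 -0.029] 7.977629814084017e-28
-40 (0.542, 0.36) 0.09 [ 0.477  0.22  -0.808 -0.156 -0.029] 1.0999199904611545e-28
-30 (0.639, 0.152) 0.178 [ 0.025  0.158 -0.473  0.452  0.199] 3.2954801270626034e-28
-30 (0.639, 0.152) 0.09 [ 0.025  0.261 -0.593  0.229  0.199] 4.915946561670898e-24
-30 (0.59, 0.256) 0.178 [ 0.244  0.122 -0.521  0.411  0.093] 2.69630192214213e-28
-30 (0.59, 0.256) 0.09 [ 0.244  0.23  -0.643  0.181  0.093] 3.788732185041779e-28
-30 (0.542, 0.36) 0.178 [ 0.473  0.139 -0.503  0.406 -0.021] 6.93206384649779e-27
-30 (0.542, 0.36) 0.09 [ 0.473  0.245 -0.624  0.178 -0.021] 3.1071669769447404e-28
```

```bash
python3 - <<'E'
from kin import *
for yaw in(204.7,225,235,245,255):
    for z in(.178,.09): 
        q,c=ik((.639,.153,z),yaw,-60); print(yaw,z,q,round(c,3))
from h import *
plan(((.639,.153,.178),235,-60),((.639,.153,.0905),235,-60))
# grasp feasibility A,B with tilt 50
for nm,c,m in(('A',(.440,-.0365),151.5),('B',(.4415,.115),99.6)):
    b=-np.array([np.cos(np.radians(m)),np.sin(np.radians(m))])
    for t in(40,45,50):
        for z in (.03,.17): print(nm,t,z,*ik((*(np.array(c)+.0145*b),z),m,t,(-.1,.8,.3,1.5,-.2)))
E
```

```text
204.7 0.178 [-0.072  0.135 -1.004 -0.556  0.431] 0.0
204.7 0.09 [-0.072  0.385 -1.083 -0.886  0.431] 0.0
225 0.178 [-0.219  0.19  -0.825 -0.193  0.819] 0.0
225 0.09 [-0.219  0.38  -0.905 -0.463  0.819] 0.0
235 0.178 [-0.259  0.252 -0.672  0.108  0.949] 0.0
235 0.09 [-0.259  0.409 -0.752 -0.129  0.949] 0.0
245 0.178 [-0.28   0.349 -0.476  0.483  1.026] 0.0
245 0.09 [-0.28   0.478 -0.555  0.275  1.026] 0.0
255 0.178 [-0.285  0.479 -0.249  0.883  1.047] 0.0
255 0.09 [-0.285  0.586 -0.326  0.699  1.047] 0.0
t 32.0 [0.6364 0.1538 0.1761] j [-0.07  0.14 -1.01 -0.57  0.43 -0.27] open 0.047 grip 42.3 F [ 0.1 -0.4 -0.5]
turn [-0.1456  0.0002 -0.0838] shift(after) [-0.0103 -0.013  -0.0011]
turn [0. 0. 0.] shift(after) [ 0.3789 -0.      0.2188]
A 40 0.03 [-0.337  0.803  0.067  1.526  0.103] 3.0901298578210994e-21
A 40 0.17 [-0.337  0.678  0.2    1.784  0.103] 5.163688096586759e-21
A 45 0.03 [-0.342  0.876  0.148  1.622  0.11 ] 3.2721205532610217e-21
A 45 0.17 [-0.342  0.748  0.267  1.869  0.11 ] 2.371519819956095e-21
A 50 0.03 [-0.346  0.949  0.229  1.718  0.116] 2.232206303598817e-28
A 50 0.17 [-0.346  0.818  0.332  1.952  0.116] 5.260998631417799e-28
B 40 0.03 [-0.333  0.502 -0.465  0.987  0.599] 2.9584423867948375e-28
B 40 0.17 [-0.333  0.331 -0.319  1.305  0.599] 2.3367949991898465e-28
B 45 0.03 [-0.367  0.559 -0.433  1.05   0.654] 1.2716487438356833e-27
B 45 0.17 [-0.367  0.382 -0.302  1.358  0.654] 3.3934885620103096e-27
B 50 0.03 [-0.396  0.621 -0.397  1.12   0.704] 6.563941596927616e-25
B 50 0.17 [-0.396  0.438 -0.283  1.417  0.704] 1.6526161971621663e-24
```

Emit:
jog_arm(deltas=[-0.0325,0,-0.0187,0,0,0,40,-0.0325,0,-0.0187,0,0,0,40,-0.0325,0,-0.0187,0,0,0,40,0,0,0,-0.0053,-0.0106,0.009,40,0,0,0,0,0,0,40,0,0,0,0,0,0,40,0,0,0,0,0,0,40,0,0,0,0,0,0,40])

```text
t: 32.63
eef_pos: [0.638, 0.1554, 0.1757]
tool_rot: [0.462, -0.332, 0.8, 0.192]
ft_force: [0.3, -0.2, -0.2]
opening: 0.0475
grip_force: 42.3
```

```bash
cat >> h.py <<'E'
def cup(dz=.0302,cams=('scene','side')):
    s=state()['eef_pos']
    for n in cams:
        cs=cam(n);im,d=snapshot(n);P=cloud(n,d,cs);P=P[d>0]
        m=(np.hypot(P[:,0]-s[0],P[:,1]-s[1])<.04)&(abs(P[:,2]-(s[2]+dz))<.006)
        Q=P[m]-P[m].mean(0); print(n,m.sum(),P[m].mean(0).round(4),np.linalg.svd(Q,full_matrices=False)[2][2].round(3))
E
python3 - <<'E'
from h import *
plan(((.639,.153,.178),225,-60),((.639,.153,.0905),225,-60))
cup()
E
```

```text
t 32.6 [0.638  0.1554 0.1757] j [-0.22  0.19 -0.83 -0.2   0.82 -0.66] open 0.048 grip 42.3 F [ 0.3 -0.2 -0.2]
turn [0.0003 0.0002 0.0002] shift(after) [-0.0073 -0.0121 -0.0101]
turn [0. 0. 0.] shift(after) [ 0.3789 -0.      0.2188]
scene 597 [0.6407 0.155  0.2063] [-0.029  0.008 -1.   ]
side 229 [0.6405 0.1533 0.2053] [-0.022  0.012 -1.   ]
```

Emit:
jog_arm(deltas=[0,0,0,0.06,0,0.0347,40,0,0,0,0.06,0,0.0347,40,0,0,0,0.06,0,0.0347,40,0,0,0,0.06,0,0.0347,40,0,0,0,0.06,0,0.0347,40,0,0,0,0.055,0,0.032,40,0,0,0,0,0,0,40,0,0,0,0,0,0,40])

```text
t: 33.4
eef_pos: [0.6384, 0.1553, 0.0933]
tool_rot: [0.462, -0.332, 0.8, 0.192]
ft_force: [-0.8, -0.9, 0.1]
opening: 0.0475
grip_force: 42.4
```

```bash
python3 - <<'E'
from h import *
p=state()['eef_pos']
plan(((p[0],p[1],.0895),225,-60)); cup()
E
```

```text
t 33.4 [0.6384 0.1553 0.0933] j [-0.22  0.38 -0.9  -0.46  0.82 -0.67] open 0.048 grip 42.4 F [-0.8 -0.9  0.1]
turn [ 0.0006 -0.     -0.0001] shift(after) [ 0.0163 -0.      0.0094]
scene 536 [0.6408 0.155  0.1239] [-0.024  0.005 -1.   ]
side 240 [0.64  0.152 0.123] [-0.02   0.022 -1.   ]
```

Emit:
jog_arm(deltas=[0,0,0,0.007,0,0.004,40,0,0,0,0.006,0,0.0035,40,0,0,0,0,0,0,40,0,0,0,0,0,0,52,0,0,0,0,0,0,62,0,0,0,0,0,0,70,0,0,0,0,0,0,70,0,0,0,0,0,0,70])

```text
t: 34.17
eef_pos: [0.6393, 0.1547, 0.0912]
tool_rot: [0.462, -0.332, 0.8, 0.192]
ft_force: [-0.7, -0.3, 0.9]
opening: 0.0703
grip_force: 0.0
```

Emit:
jog_arm(deltas=[0,0,0,0,0,-0.05,70,0,0,0,0,0,-0.1,70,0,0,0,0,0,-0.15,70,0,0,0,0,0,-0.15,70,0,0,0,0,0,-0.1,70,0,0,0,0,0,0,70,0,0,0,0,0,0,70,0,0,0,0,0,0,70])

```text
t: 34.83
eef_pos: [0.5723, 0.0871, 0.146]
tool_rot: [0.463, -0.332, 0.8, 0.191]
ft_force: [0.4, 0.9, -0.9]
opening: 0.07
grip_force: 0.0
```

```bash
python3 - <<'E'
from h import *
m=np.radians(151.5);b=-np.array([np.cos(m),np.sin(m)]);c=np.array([.440,-.0365])+.0145*b
plan((state()['eef_pos'],225,0),(state()['eef_pos'],151.5,0),((.445,-.037,.2),151.5,0),((*c,.12),151.5,50))
for n in('scene','side'): im=look(n,.639,.152,.12,.006,.045);cv2.imwrite(f'pics/u{n}.png',im[...,::-1])
look('scene',.44,-.0365,.048,.006,.08);look('side',.44,-.0365,.048,.006,.08)
look('scene',.4415,.115,.048,.006,.08);look('side',.4415,.115,.048,.006,.08)
E
```

```text
t 34.8 [0.5723 0.0871 0.146 ] j [-0.42  0.16 -0.92 -0.08  0.94 -0.91] open 0.070 grip 0.0 F [ 0.4  0.9 -0.9]
turn [-3.000e-04  3.337e-01  5.000e-04] shift(after) [0. 0. 0.]
turn [ 0.     -0.      0.4083] shift(after) [0. 0. 0.]
turn [0. 0. 0.] shift(after) [ 0.2634 -0.8491 -0.2698]
turn [ 0.      0.2778 -0.    ] shift(after) [-0.3381 -0.0097  0.2193]
scene 487 ((0.6409723162651062, 0.15719038248062134), (0.04862368106842041, 0.050579965114593506), 45.919639587402344) 0.1216805385281684
side 253 ((0.6389758586883545, 0.15295779705047607), (0.05259734019637108, 0.0492670051753521), 45.60880661010742) 0.11953149416247999
scene 539 ((0.44184648990631104, -0.03307624161243439), (0.04972906410694122, 0.09307936578989029), 60.13294982910156) 0.04982502229476993
side 668 ((0.4402141273021698, -0.0371042899787426), (0.05254029855132103, 0.09092316031455994), 60.399471282958984) 0.04723314645650184
scene 435 ((0.4428923428058624, 0.11887006461620331), (0.05050036683678627, 0.09062667191028595), 9.910614013671875) 0.04961664657358289
side 224 ((0.445366770029068, 0.0880739763379097), (0.04885071516036987, 0.04213200882077217), 8.403341293334961) 0.047018530054868946
```

Emit:
jog_arm(deltas=[0,0.0334,0,0,0,0,76,0,0.0334,0,0,0,0,76,0,0.0334,0,0,0,0,76,0,0.0334,0,0,0,0,76,0,0.0334,0,0,0,0,76,0,0.0334,0,0,0,0,76,0,0.0334,0,0,0,0,76,0,0.0334,0,0,0,0,76])

```text
t: 35.8
eef_pos: [0.5722, 0.0875, 0.1468]
tool_rot: [0.095, -0.382, 0.919, 0.038]
ft_force: [-0.3, 0.5, 0.1]
opening: 0.0759
grip_force: 0.0
```

Emit:
jog_arm(deltas=[0,0.0334,0,0,0,0,76,0,0.0331,0,0,0,0,76,0,0,0.034,0,0,-0.03,76,0,0,0.034,0,0,-0.06,76,0,0,0.034,0,0,-0.06,76,0,0,0.034,0,0,-0.06,76,0,0,0.034,0,0,-0.06,76,0,0,0.034,0,0,0,76])

```text
t: 36.47
eef_pos: [0.5733, 0.0879, 0.2018]
tool_rot: [0.002, -0.071, 0.998, -0.0]
ft_force: [-0.1, -0.3, -0.3]
opening: 0.0763
grip_force: 0.0
```

Emit:
jog_arm(deltas=[0,0,0.034,0,0,0,76,0,0,0.034,0,0,0,76,0,0,0.034,0,0,0,76,0,0,0.034,0,0,0,76,0,0,0.034,0,0,0,76,0,0,0.034,0,0,0,76,0,0,0,0.0527,-0.17,0,76,0,0,0,0.0527,-0.17,0,76])

```text
t: 37.13
eef_pos: [0.5213, 0.0381, 0.1987]
tool_rot: [-0.0, 0.244, 0.97, -0.0]
ft_force: [-0.4, -0.2, 0.2]
opening: 0.0758
grip_force: 0.0
```

Emit:
jog_arm(deltas=[0,0,0,0.0527,-0.17,0,76,0,0,0,0.0527,-0.17,0,76,0,0,0,0.0527,-0.17,0,76,0,0,0,0,0,0,76,0,0,0,0,0,0,76,0,0,0,0,0,0,76,0,0,0,0,0,0,76,0,0,0,0,0,0,76])

```text
t: 37.8
eef_pos: [0.4456, -0.0366, 0.1999]
tool_rot: [0.0, 0.244, 0.97, -0.0]
ft_force: [-0.2, -0.2, 0.4]
opening: 0.0762
grip_force: 0.0
```

```bash
python3 - <<'E'
from h import *
look('wrist',.44,-.0365,.048,.005,.09)
m=np.radians(150.5);b=-np.array([np.cos(m),np.sin(m)]);c=np.array([.440,-.0365])+.015*b
plan(((*c,.12),150.5,45),((*c,.026),150.5,45))
E
```

```text
wrist 4736 ((0.4412439465522766, -0.035745538771152496), (0.048261165618896484, 0.08987677097320557), 60.45284652709961) 0.048142105249090156
t 37.9 [ 0.4455 -0.0366  0.1999] j [-0.26  0.09 -0.35  1.13 -0.    0.23] open 0.076 grip 0.0 F [ 0.1  0.3 -0. ]
turn [-0.0028  0.2501  0.0064] shift(after) [-0.3184 -0.0131  0.2463]
turn [0. 0. 0.] shift(after) [-0.3323 -0.      0.3323]
```

Emit:
jog_arm(deltas=[0,0.0357,0,0,0,0,76,0,0.0357,0,0,0,0,76,0,0.0357,0,0,0,0,76,0,0.0357,0,0,0,0,76,0,0.0357,0,0,0,0,76,0,0.0357,0,0,0,0,76,-0.0028,0.0357,0.0064,0,0,0,76,0,0,0,-0.1067,-0.0023,0.0813,76])

```text
t: 38.52
eef_pos: [0.4487, -0.0399, 0.1721]
tool_rot: [-0.375, 0.237, 0.891, 0.095]
ft_force: [-1.2, -0.4, -0.2]
opening: 0.0762
grip_force: 0.0
```

Emit:
jog_arm(deltas=[0,0,0,-0.1067,-0.0023,0.0813,76,0,0,0,-0.1067,-0.0023,0.0813,76,0,0,0,0,0,0,76,0,0,0,0,0,0,76,0,0,0,0,0,0,76,0,0,0,0,0,0,76,0,0,0,0,0,0,76,0,0,0,0,0,0,76])

```text
t: 39.18
eef_pos: [0.4537, -0.0444, 0.1217]
tool_rot: [-0.369, 0.237, 0.894, 0.094]
ft_force: [0.4, -0.3, 0.8]
opening: 0.076
grip_force: 0.0
```

```bash
python3 - <<'E'
from h import *
m=np.radians(150.5);b=-np.array([np.cos(m),np.sin(m)]);c=np.array([.4412,-.0357])+.015*b
plan(((*c,.027),150.5,45))
look('scene',.44,-.0365,.048,.006,.08)
E
```

```text
t 39.2 [ 0.4537 -0.0444  0.1217] j [-0.35  0.78  0.21  1.77  0.11  0.13] open 0.076 grip 0.0 F [ 0.4 -0.3  0.8]
turn [-0.0013  0.0011 -0.0017] shift(after) [-0.3342  0.007   0.3352]
scene 544 ((0.44141870737075806, -0.03305122256278992), (0.04928787425160408, 0.09336203336715698), 60.36637878417969) 0.04967466769344686
```

Emit:
jog_arm(deltas=[0,0,0,-0.0835,0.001,0.0837,76,0,0,0,-0.0835,0.001,0.0837,76,0,0,0,-0.0835,0.001,0.0837,76,0,0,0,-0.0835,0.001,0.0837,76,0,0,0,0,0,0,76,0,0,0,0,0,0,40,0,0,0,0,0,0,40,0,0,0,0,0,0,40])

```text
t: 39.9
eef_pos: [0.4541, -0.0446, 0.0275]
tool_rot: [-0.369, 0.237, 0.894, 0.094]
ft_force: [-0.2, -0.6, -0.1]
opening: 0.0474
grip_force: 41.6
```

Emit:
jog_arm(deltas=[0,0,0,0,0,0,40,0,0,0,0,0,0,40,0,0,0,0,0,0,40,0,0,0,0.03,0,-0.03,40,0,0,0,0.1,0,-0.1,40,0,0,0,0.12,0,-0.12,40,0,0,0,0.12,0,-0.12,40,0,0,0,0.12,0,-0.12,40])

```text
t: 40.57
eef_pos: [0.4533, -0.0431, 0.1664]
tool_rot: [-0.371, 0.237, 0.893, 0.094]
ft_force: [-0.2, 0.0, -1.0]
opening: 0.0476
grip_force: 41.5
```

```bash
python3 - <<'E'
from h import *
from kin import *
p=state()['eef_pos']
plan((p,150.5,0),((.53,0.0,.2),150.5,0),((.53,0.0,.2),150.5,-45),((.53,0.0,.2),204.7,-45),((.53,.23,.2),204.7,-45),((.590,.256,.185),204.7,-45),((.590,.256,.09),204.7,-45))
for x,y,t in (((.53,0,.2),150.5,0),((.53,0,.2),150.5,-45),((.53,0,.2),204.7,-45),((.53,.23,.2),204.7,-45),((.59,.256,.185),204.7,-45),((.59,.256,.09),204.7,-45)): print(*ik(x,y,t))
E
```

```text
t 40.6 [ 0.4533 -0.0431  0.1664] j [-0.35  0.75  0.25  1.86  0.12  0.13] open 0.048 grip 41.5 F [-0.2  0.  -1. ]
turn [-0.0021 -0.2498 -0.0012] shift(after) [0. 0. 0.]
turn [0. 0. 0.] shift(after) [-0.2277  0.3766 -0.1681]
turn [-0.   -0.25  0.  ] shift(after) [0. 0. 0.]
turn [-0.2129 -0.     -0.2129] shift(after) [0. 0. 0.]
turn [0. 0. 0.] shift(after) [-0.3398  1.0448  0.3398]
turn [0. 0. 0.] shift(after) [-0.1781 -0.0073  0.2842]
turn [0. 0. 0.] shift(after) [ 0.3359 -0.      0.3359]
[-0.151  0.246 -0.16   1.165  0.   ] 6.11367356017833e-26
[ 0.056 -0.134 -0.884  0.12  -0.392] 8.422951611266272e-28
[-0.463 -0.141 -0.856  0.297  0.584] 2.9860375627706004e-27
[ 0.185 -0.121 -0.895  0.027  0.173] 3.0643685337361355e-28
[ 0.218  0.034 -0.796 -0.034  0.15 ] 3.1842041747202302e-28
[ 0.218  0.214 -0.916 -0.333  0.15 ] 1.8702919682160488e-28
```

Emit:
jog_arm(deltas=[0,-0.0357,0,0,0,0,40,0,-0.0357,0,0,0,0,40,0,-0.0357,0,0,0,0,40,0,-0.0357,0,0,0,0,40,0,-0.0357,0,0,0,0,40,0,-0.0357,0,0,0,0,40,-0.0021,-0.0357,0,0,0,0,40,0,0,0,-0.076,0.1255,-0.056,40])

```text
t: 41.23
eef_pos: [0.4552, -0.0239, 0.1663]
tool_rot: [-0.012, 0.256, 0.967, -0.002]
ft_force: [-6.1, 1.5, -7.0]
opening: 0.0474
grip_force: 41.5
```

Emit:
jog_arm(deltas=[0,0,0,-0.076,0.1255,-0.056,40,0,0,0,-0.076,0.1255,-0.056,40,0,-0.0357,0,0,0,0,40,0,-0.0357,0,0,0,0,40,0,-0.0357,0,0,0,0,40,0,-0.0357,0,0,0,0,40,0,-0.0357,0,0,0,0,40,0,-0.0357,0,0,0,0,40])

```text
t: 41.9
eef_pos: [0.5296, -0.0001, 0.1992]
tool_rot: [0.322, 0.241, 0.912, -0.085]
ft_force: [0.5, -0.2, -2.4]
opening: 0.0476
grip_force: 41.6
```

Emit:
jog_arm(deltas=[0,-0.0357,0,0,0,0,40,-0.0237,0,-0.0237,0,0,0,40,-0.0237,0,-0.0237,0,0,0,40,-0.0237,0,-0.0237,0,0,0,40,-0.0237,0,-0.0237,0,0,0,40,-0.0237,0,-0.0237,0,0,0,40,-0.0237,0,-0.0237,0,0,0,40,-0.0237,0,-0.0237,0,0,0,40])

```text
t: 42.57
eef_pos: [0.529, 0.0003, 0.1981]
tool_rot: [0.38, -0.104, 0.918, 0.043]
ft_force: [0.4, -0.3, -1.5]
opening: 0.0478
grip_force: 41.7
```

Emit:
jog_arm(deltas=[-0.0237,0,-0.0237,0,0,0,40,-0.0237,0,-0.0237,0,0,0,40,0,0,0,0,0,0,40,0,0,0,0,0,0,40,0,0,0,0,0,0,40,0,0,0,0,0,0,40,0,0,0,0,0,0,40,0,0,0,0,0,0,40])

```text
t: 43.23
eef_pos: [0.5299, 0.0007, 0.1978]
tool_rot: [0.374, -0.198, 0.902, 0.082]
ft_force: [0.1, 0.1, -0.8]
opening: 0.0474
grip_force: 41.8
```

```bash
python3 - <<'E'
from h import *
plan(((.53,.23,.2),204.7,-45),((.588,.2545,.18),204.7,-45),((.588,.2545,.091),204.7,-45))
E
```

```text
t 43.2 [0.5299 0.0007 0.1978] j [-0.46 -0.14 -0.86  0.3   0.58 -0.72] open 0.047 grip 41.8 F [ 0.1  0.1 -0.8]
turn [ 0.0001 -0.0002  0.0003] shift(after) [-0.3468  1.0414  0.3309]
turn [0. 0. 0.] shift(after) [-0.1518 -0.0099  0.2932]
turn [0. 0. 0.] shift(after) [ 0.3147 -0.      0.3147]
```

Emit:
jog_arm(deltas=[0,0,0,-0.0495,0.1488,0.0473,40,0,0,0,-0.0495,0.1488,0.0473,40,0,0,0,-0.0495,0.1488,0.0473,40,0,0,0,-0.0495,0.1488,0.0473,40,0,0,0,-0.0495,0.1488,0.0473,40,0,0,0,-0.0495,0.1488,0.0473,40,0,0,0,-0.0495,0.1488,0.0473,40,0,0,0,0,0,0,40])

```text
t: 43.9
eef_pos: [0.529, 0.2352, 0.2007]
tool_rot: [0.374, -0.201, 0.901, 0.084]
ft_force: [-0.6, 0.1, -0.6]
opening: 0.0471
grip_force: 41.9
```

Emit:
jog_arm(deltas=[0,0,0,-0.0506,-0.0033,0.0977,40,0,0,0,-0.0506,-0.0033,0.0977,40,0,0,0,-0.0506,-0.0033,0.0977,40,0,0,0,0,0,0,40,0,0,0,0,0,0,40,0,0,0,0,0,0,40,0,0,0,0,0,0,40,0,0,0,0,0,0,40])

```text
t: 44.57
eef_pos: [0.5877, 0.2532, 0.1801]
tool_rot: [0.374, -0.198, 0.903, 0.082]
ft_force: [0.3, 0.5, -1.4]
opening: 0.0477
grip_force: 41.9
```

```bash
python3 - <<'E'
from h import *
p=state()['eef_pos']
plan((p,204.7,-45),((p[0],p[1],.091),204.7,-45)); cup(.0295)
E
```

```text
t 44.6 [0.5877 0.2532 0.1801] j [ 0.21  0.03 -0.81 -0.04  0.15 -0.16] open 0.048 grip 41.9 F [ 0.3  0.5 -1.4]
turn [-0.0001 -0.0001  0.0001] shift(after) [0. 0. 0.]
turn [0. 0. 0.] shift(after) [ 0.3151 -0.      0.3151]
scene 544 [0.5927 0.254  0.2101] [-0.034  0.016 -0.999]
side 163 [0.5966 0.2534 0.2094] [ 0.029 -0.027  0.999]
```

Emit:
jog_arm(deltas=[0,0,0,0,0.013,0,40,0,0,0,0.05,0,0.05,40,0,0,0,0.055,0,0.055,40,0,0,0,0.055,0,0.055,40,0,0,0,0.055,0,0.055,40,0,0,0,0.055,0,0.055,40,0,0,0,0.035,0,0.035,40,0,0,0,0,0,0,40])

```text
t: 45.33
eef_pos: [0.5864, 0.2558, 0.0919]
tool_rot: [0.373, -0.198, 0.903, 0.082]
ft_force: [-0.6, -0.5, -0.9]
opening: 0.0477
grip_force: 42.1
```

```bash
python3 - <<'E'
from h import *
p=state()['eef_pos']
plan((p,204.7,-45),((p[0],p[1],.091),204.7,-45)); cup(.0295)
E
```

```text
t 45.3 [0.5864 0.2558 0.0919] j [ 0.22  0.21 -0.92 -0.32  0.15 -0.15] open 0.048 grip 42.1 F [-0.6 -0.5 -0.9]
turn [ 0.0001 -0.0007  0.    ] shift(after) [0. 0. 0.]
turn [0. 0. 0.] shift(after) [ 0.0034 -0.      0.0034]
scene 489 [0.5913 0.2572 0.1221] [-0.023  0.003 -1.   ]
side 161 [0.5949 0.2552 0.1215] [-0.048  0.004 -0.999]
```

Emit:
jog_arm(deltas=[0,0,0,0.004,0,0.004,40,0,0,0,0,0,0,40,0,0,0,0,0,0,40,0,0,0,0,0,0,52,0,0,0,0,0,0,62,0,0,0,0,0,0,70,0,0,0,0,0,0,70,0,0,0,0,0,0,70])

```text
t: 46.1
eef_pos: [0.5874, 0.2558, 0.0927]
tool_rot: [0.374, -0.198, 0.902, 0.082]
ft_force: [0.6, 0.1, -0.5]
opening: 0.0702
grip_force: 0.0
```

Emit:
jog_arm(deltas=[0,0,0,0,0,-0.05,70,0,0,0,0,0,-0.1,70,0,0,0,-0.03,0,-0.13,70,0,0,0,-0.05,0,-0.13,70,0,0,0,-0.05,0,-0.1,70,0,0,0,0,0,0,70,0,0,0,0,0,0,70,0,0,0,0,0,0,70])

```text
t: 46.77
eef_pos: [0.5383, 0.2333, 0.1826]
tool_rot: [0.374, -0.198, 0.903, 0.082]
ft_force: [0.3, 0.4, -0.0]
opening: 0.0698
grip_force: 0.0
```

```bash
python3 - <<'E'
from h import *
from kin import *
p=state()['eef_pos']
plan((p,204.7,0),((.46,.1,.2),204.7,0),((.46,.1,.2),99.6,0))
for x,y,t in ((p,204.7,0),((.46,.1,.2),204.7,0)): print(*ik(x,y,t))
for n in('scene','side'): look(n,.59,.256,.12,.006,.045); look(n,.639,.154,.12,.006,.045); look(n,.4415,.115,.048,.006,.08)
E
```

```text
t 46.8 [0.5383 0.2333 0.1826] j [ 0.19 -0.08 -0.9  -0.03  0.17 -0.17] open 0.070 grip 0.0 F [ 0.3  0.4 -0. ]
turn [-2.000e-04  2.498e-01  1.000e-04] shift(after) [0. 0. 0.]
turn [0. 0. 0.] shift(after) [ 0.6344 -0.4421 -0.0869]
turn [ 0.     -0.      0.5839] shift(after) [0. 0. 0.]
[ 0.273  0.362 -0.043  1.166  0.   ] 1.3744687316076704e-24
[ 0.044  0.135 -0.299  1.137  0.   ] 4.145326025455921e-26
scene 437 ((0.5915639400482178, 0.258922815322876), (0.049378518015146255, 0.05118086189031601), 24.2421932220459) 0.12176847850200312
scene 494 ((0.6408649682998657, 0.15778276324272156), (0.04866032302379608, 0.05078291520476341), 45.581260681152344) 0.12157699121692223
scene 570 ((0.4424622356891632, 0.11861512064933777), (0.051902007311582565, 0.09132189303636551), 9.485397338867188) 0.04968431612328916
side 220 ((0.5892564058303833, 0.25510209798812866), (0.048927582800388336, 0.05195825174450874), 26.489177703857422) 0.11943819604228778
side 248 ((0.6388459205627441, 0.15279549360275269), (0.05073685199022293, 0.05006019398570061), 46.979087829589844) 0.11957819236756756
side 495 ((0.44093382358551025, 0.11357919871807098), (0.04884074255824089, 0.09225433319807053), 10.058884620666504) 0.04718452711768617
```

Emit:
jog_arm(deltas=[0,0.0357,0,0,0,0,76,0,0.0357,0,0,0,0,76,0,0.0357,0,0,0,0,76,0,0.0357,0,0,0,0,76,0,0.0357,0,0,0,0,76,0,0.0357,0,0,0,0,76,0,0.0357,0,0,0,0,76,0,0,0,0.127,-0.0884,-0.0174,76])

```text
t: 47.73
eef_pos: [0.5317, 0.2108, 0.1769]
tool_rot: [-0.001, -0.215, 0.977, 0.001]
ft_force: [0.8, -1.2, -1.9]
opening: 0.0763
grip_force: 0.0
```

Emit:
jog_arm(deltas=[0,0,0,0.127,-0.0884,-0.0174,76,0,0,0,0.127,-0.0884,-0.0174,76,0,0,0,0.127,-0.0884,-0.0174,76,0,0,0,0.127,-0.0884,-0.0174,76,0,0,0.0365,0,0,0,76,0,0,0.0365,0,0,0,76,0,0,0.0365,0,0,0,76,0,0,0.0365,0,0,0,76])

```text
t: 48.4
eef_pos: [0.4603, 0.0997, 0.1979]
tool_rot: [0.006, 0.017, 1.0, 0.003]
ft_force: [-0.1, -0.1, -0.1]
opening: 0.0762
grip_force: 0.0
```

Emit:
jog_arm(deltas=[0,0,0.0365,0,0,0,76,0,0,0.0365,0,0,0,76,0,0,0.0365,0,0,0,76,0,0,0.0365,0,0,0,76,0,0,0.0365,0,0,0,76,0,0,0.0365,0,0,0,76,0,0,0.0365,0,0,0,76,0,0,0.0365,0,0,0,76])

```text
t: 49.07
eef_pos: [0.4603, 0.1, 0.1977]
tool_rot: [0.004, 0.458, 0.889, 0.005]
ft_force: [-0.5, -0.9, 0.1]
opening: 0.076
grip_force: 0.0
```

Emit:
jog_arm(deltas=[0,0,0.0365,0,0,0,76,0,0,0.0365,0,0,0,76,0,0,0.0365,0,0,0,76,0,0,0.0365,0,0,0,76,0,0,0,0,0,0,76,0,0,0,0,0,0,76,0,0,0,0,0,0,76,0,0,0,0,0,0,76])

```text
t: 49.73
eef_pos: [0.4602, 0.1, 0.1982]
tool_rot: [0.003, 0.645, 0.764, 0.006]
ft_force: [0.3, 0.6, 0.2]
opening: 0.0762
grip_force: 0.0
```

```bash
python3 - <<'E'
from h import *
im=look('wrist',.4415,.115,.048,.005,.09);cv2.imwrite('pics/wb.png',im[...,::-1])
m=np.radians(99.6);b=-np.array([np.cos(m),np.sin(m)]);c=np.array([.4415,.115])+.015*b
plan(((*c,.12),99.6,45),((*c,.027),99.6,45))
E
```

```text
wrist 4988 ((0.4427058696746826, 0.1160784512758255), (0.04798112064599991, 0.08899796009063721), 9.771915435791016) 0.04816288558196846
t 49.8 [0.4602 0.1    0.1983] j [ 0.04  0.12 -0.31  1.12  0.    1.44] open 0.076 grip 0.0 F [-0.1 -0.2 -0.2]
turn [0.0037 0.249  0.0019] shift(after) [-0.2667 -0.0798  0.2872]
turn [0. 0. 0.] shift(after) [-0.3288 -0.      0.3288]
```

View pics/wb.png

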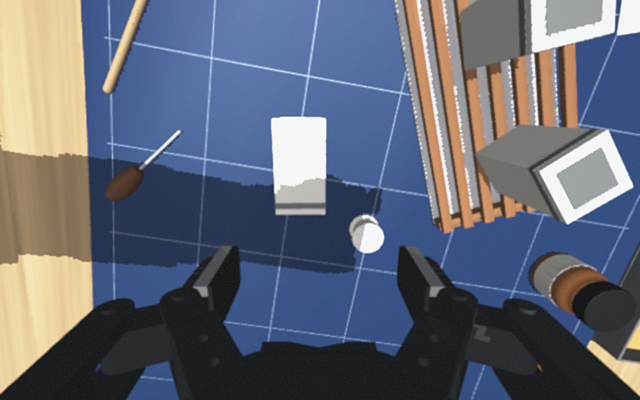

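Emit:
jog_arm(deltas=[0.0037,0.0356,0.0019,0,0,0,76,0,0.0356,0,0,0,0,76,0,0.0356,0,0,0,0,76,0,0.0356,0,0,0,0,76,0,0.0356,0,0,0,0,76,0,0.0356,0,0,0,0,76,0,0.0354,0,0,0,0,76,0,0,0,-0.088,-0.0243,0.0967,76])

```text
t: 50.45
eef_pos: [0.4576, 0.0979, 0.1728]
tool_rot: [-0.292, 0.599, 0.703, 0.251]
ft_force: [1.1, -0.3, -1.5]
opening: 0.0757
grip_force: 0.0
```

Emit:
jog_arm(deltas=[0,0,0,-0.088,-0.0243,0.0967,76,0,0,0,-0.088,-0.0243,0.0967,76,0,0,0,0,0,0,76,0,0,0,0,0,0,76,0,0,0,0,0,0,76,0,0,0,0,0,0,76,0,0,0,0,0,0,76,0,0,0,0,0,0,76])

```text
t: 51.12
eef_pos: [0.4461, 0.1011, 0.1211]
tool_rot: [-0.29, 0.598, 0.705, 0.249]
ft_force: [0.5, -0.4, -0.6]
opening: 0.0765
grip_force: 0.0
```

```bash
python3 - <<'E'
from h import *
m=np.radians(99.7);b=-np.array([np.cos(m),np.sin(m)]);c=np.array([.4427,.116])+.015*b
plan(((*c,.027),99.7,45))
look('scene',.4415,.115,.048,.006,.08)
E
```

```text
t 51.1 [0.4461 0.1011 0.1211] j [-0.37  0.43 -0.36  1.24  0.66  0.88] open 0.076 grip 0.0 F [ 0.5 -0.4 -0.6]
turn [ 0.0023  0.0004 -0.0008] shift(after) [-0.3321 -0.0042  0.3336]
scene 569 ((0.4421320855617523, 0.11847811937332153), (0.05228963866829872, 0.0903487503528595), 10.579445838928223) 0.04958527942284896
```

Emit:
jog_arm(deltas=[0,0,0,-0.083,-0.001,0.0833,76,0,0,0,-0.083,-0.001,0.0833,76,0,0,0,-0.083,-0.001,0.0833,76,0,0,0,-0.083,-0.001,0.0833,76,0,0,0,0,0,0,76,0,0,0,0,0,0,40,0,0,0,0,0,0,40,0,0,0,0,0,0,40])

```text
t: 51.83
eef_pos: [0.4455, 0.1011, 0.0274]
tool_rot: [-0.29, 0.598, 0.704, 0.249]
ft_force: [-0.4, -0.1, 0.2]
opening: 0.0475
grip_force: 41.0
```

Emit:
jog_arm(deltas=[0,0,0,0,0,0,40,0,0,0,0,0,0,40,0,0,0,0,0,0,40,0,0,0,0.03,0,-0.03,40,0,0,0,0.1,0,-0.1,40,0,0,0,0.12,0,-0.12,40,0,0,0,0.12,0,-0.12,40,0,0,0,0.12,0,-0.12,40])

```text
t: 52.5
eef_pos: [0.4439, 0.1015, 0.1667]
tool_rot: [-0.291, 0.598, 0.704, 0.248]
ft_force: [0.3, 0.7, -1.1]
opening: 0.0476
grip_force: 41.2
```

```bash
python3 - <<'E'
from h import *
from kin import *
p=state()['eef_pos']
W=[(p,99.7,0),((.42,.22,.2),99.7,0),((.42,.22,.2),204.7,0),((.48,.31,.2),204.7,0),((.48,.31,.2),204.7,-45),((.540,.358,.18),204.7,-45),((.540,.358,.091),204.7,-45)]
plan(*W)
for w in W: print(*ik(*w))
E
```

```text
t 52.5 [0.4439 0.1015 0.1667] j [-0.37  0.38 -0.31  1.34  0.66  0.88] open 0.048 grip 41.2 F [ 0.3  0.7 -1.1]
turn [ 0.0012 -0.2499 -0.002 ] shift(after) [0. 0. 0.]
turn [0. 0. 0.] shift(after) [ 0.6041 -0.018  -0.1663]
turn [ 0.      0.     -0.5833] shift(after) [0. 0. 0.]
turn [0. 0. 0.] shift(after) [-0.4606  0.2835  0.    ]
turn [ 0.   -0.25 -0.  ] shift(after) [0. 0. 0.]
turn [0. 0. 0.] shift(after) [-0.1929  0.0927  0.3343]
turn [0. 0. 0.] shift(after) [ 0.3147 -0.      0.3147]
[ 0.049  0.127 -0.392  1.052  0.   ] 7.59440869462099e-27
[ 0.314  0.141 -0.291  1.139 -0.   ] 3.24959117908426e-28
[ 0.314  0.141 -0.291  1.139  0.   ] 3.342958556543038e-28
[ 0.434  0.324 -0.053  1.193  0.   ] 2.8591941409092495e-20
[ 0.435 -0.129 -0.906  0.009 -0.003] 3.103908389075724e-22
[ 0.477  0.057 -0.791 -0.062 -0.032] 5.236475123459268e-26
[ 0.477  0.225 -0.901 -0.339 -0.032] 2.98720294063102e-26
```

Emit:
jog_arm(deltas=[0,-0.0357,0,0,0,0,40,0,-0.0357,0,0,0,0,40,0,-0.0357,0,0,0,0,40,0,-0.0357,0,0,0,0,40,0,-0.0357,0,0,0,0,40,0,-0.0357,0,0,0,0,40,0,-0.0357,0,0,0,0,40,0,0,0,0.151,-0.0045,-0.0416,40])

```text
t: 53.17
eef_pos: [0.4379, 0.1307, 0.1736]
tool_rot: [0.003, 0.648, 0.762, -0.001]
ft_force: [0.5, 1.0, -0.6]
opening: 0.0476
grip_force: 41.3
```

Emit:
jog_arm(deltas=[0,0,0,0.151,-0.0045,-0.0416,40,0,0,0,0.151,-0.0045,-0.0416,40,0,0,0,0.151,-0.0045,-0.0416,40,0,0,-0.0365,0,0,0,40,0,0,-0.0365,0,0,0,40,0,0,-0.0365,0,0,0,40,0,0,-0.0365,0,0,0,40,0,0,-0.0365,0,0,0,40])

```text
t: 53.83
eef_pos: [0.4206, 0.2201, 0.1986]
tool_rot: [0.0, 0.403, 0.915, 0.001]
ft_force: [0.6, 0.1, 0.2]
opening: 0.0474
grip_force: 41.2
```

Emit:
jog_arm(deltas=[0,0,-0.0365,0,0,0,40,0,0,-0.0365,0,0,0,40,0,0,-0.0365,0,0,0,40,0,0,-0.0365,0,0,0,40,0,0,-0.0365,0,0,0,40,0,0,-0.0365,0,0,0,40,0,0,-0.0365,0,0,0,40,0,0,-0.0365,0,0,0,40])

```text
t: 54.5
eef_pos: [0.4207, 0.2199, 0.1986]
tool_rot: [0.001, -0.044, 0.999, 0.0]
ft_force: [0.6, -0.7, -1.1]
opening: 0.0474
grip_force: 41.2
```

Emit:
jog_arm(deltas=[0,0,-0.0365,0,0,0,40,0,0,-0.0365,0,0,0,40,0,0,-0.0365,0,0,0,40,0,0,0,-0.1535,0.0945,0,40,0,0,0,-0.1535,0.0945,0,40,0,0,0,-0.1535,0.0945,0,40,0,0,0,0,0,0,40,0,0,0,0,0,0,40])

```text
t: 55.17
eef_pos: [0.4818, 0.3107, 0.1977]
tool_rot: [0.0, -0.212, 0.977, 0.0]
ft_force: [0.9, -0.3, -0.3]
opening: 0.0478
grip_force: 41.5
```

Emit:
jog_arm(deltas=[0,-0.0357,0,0,0,0,40,0,-0.0357,0,0,0,0,40,0,-0.0357,0,0,0,0,40,0,-0.0357,0,0,0,0,40,0,-0.0357,0,0,0,0,40,0,-0.0357,0,0,0,0,40,0,-0.0357,0,0,0,0,40,0,0,0,0,0,0,40])

```text
t: 55.83
eef_pos: [0.4722, 0.3051, 0.1884]
tool_rot: [0.365, -0.196, 0.907, 0.079]
ft_force: [-4.0, -0.6, -4.5]
opening: 0.0476
grip_force: 41.5
```

```bash
python3 - <<'E'
from h import *
plan((state()['eef_pos'],204.7,-45),((.539,.357,.18),204.7,-45))
E
```

```text
t 55.8 [0.4722 0.3051 0.1884] j [ 0.43 -0.13 -0.92  0.02 -0.01  0.01] open 0.048 grip 41.5 F [-4.  -0.6 -4.5]
turn [-0.0012 -0.0065 -0.0011] shift(after) [0. 0. 0.]
turn [0. 0. 0.] shift(after) [-0.2615  0.0964  0.3212]
```

Emit:
jog_arm(deltas=[0,0,0,-0.0633,0.0303,0.1057,40,0,0,0,-0.0633,0.0303,0.1057,40,0,0,0,-0.0633,0.0303,0.1057,40,0,0,0,0,0,0,40,0,0,0,0,0,0,40,0,0,0,0,0,0,40,0,0,0,0,0,0,40,0,0,0,0,0,0,40])

```text
t: 56.5
eef_pos: [0.5393, 0.3554, 0.1795]
tool_rot: [0.369, -0.196, 0.905, 0.08]
ft_force: [-0.2, -0.0, -1.0]
opening: 0.0478
grip_force: 41.6
```

```bash
python3 - <<'E'
from h import *
p=state()['eef_pos']
plan((p,204.7,-45),((.539,.357,.18),204.7,-45),((.539,.357,.091),204.7,-45)); cup(.0295)
E
```

```text
t 56.5 [0.5393 0.3554 0.1795] j [ 0.47  0.05 -0.78 -0.04 -0.03  0.03] open 0.048 grip 41.6 F [-0.2 -0.  -1. ]
turn [-0.0013 -0.0033 -0.0012] shift(after) [0. 0. 0.]
turn [0. 0. 0.] shift(after) [-0.0034  0.0079 -0.0002]
turn [0. 0. 0.] shift(after) [ 0.3147 -0.      0.3147]
scene 490 [0.5452 0.3556 0.21  ] [-0.039  0.016 -0.999]
side 133 [0.5482 0.3534 0.2082] [ 0.054 -0.005  0.999]
```

Emit:
jog_arm(deltas=[-0.0013,-0.0033,-0.0012,-0.004,0.024,0.004,40,0,0,0,0.05,0,0.05,40,0,0,0,0.055,0,0.055,40,0,0,0,0.055,0,0.055,40,0,0,0,0.055,0,0.055,40,0,0,0,0.055,0,0.055,40,0,0,0,0.034,0,0.034,40,0,0,0,0,0,0,40])

```text
t: 57.27
eef_pos: [0.5378, 0.3603, 0.0912]
tool_rot: [0.373, -0.198, 0.903, 0.082]
ft_force: [-0.2, -0.3, -0.4]
opening: 0.0476
grip_force: 41.3
```

```bash
python3 - <<'E'
from h import *
p=state()['eef_pos']
plan((p,204.7,-45),((p[0],p[1],.091),204.7,-45)); cup(.0295)
E
```

```text
t 57.3 [0.5378 0.3603 0.0912] j [ 0.48  0.22 -0.9  -0.34 -0.04  0.04] open 0.048 grip 41.3 F [-0.2 -0.3 -0.4]
turn [ 0.0001 -0.0005  0.0001] shift(after) [0. 0. 0.]
turn [0. 0. 0.] shift(after) [ 0.0006 -0.      0.0006]
scene 444 [0.5436 0.3612 0.1219] [-0.035  0.019 -0.999]
side 149 [0.5458 0.3593 0.1218] [-0.046  0.019 -0.999]
```

Lower 1 mm, release, retreat, and look.

Emit:
jog_arm(deltas=[0,0,0,0.004,0,0.004,40,0,0,0,0,0,0,40,0,0,0,0,0,0,40,0,0,0,0,0,0,52,0,0,0,0,0,0,62,0,0,0,0,0,0,70,0,0,0,0,0,0,70,0,0,0,0,0,0,70])

```text
t: 58.03
eef_pos: [0.5389, 0.3608, 0.0922]
tool_rot: [0.374, -0.198, 0.902, 0.082]
ft_force: [0.5, -0.2, -0.2]
opening: 0.0702
grip_force: 0.0
```

Emit:
jog_arm(deltas=[0,0,0,0,0,-0.05,70,0,0,0,0,0,-0.1,70,0,0,0,-0.03,0,-0.13,70,0,0,0,-0.05,0,-0.13,70,0,0,0,-0.05,0,-0.1,70,0,0,0,0,0,0,70,0,0,0,0,0,0,70,0,0,0,0,0,0,70])

```text
t: 58.7
eef_pos: [0.4898, 0.3381, 0.182]
tool_rot: [0.374, -0.198, 0.902, 0.082]
ft_force: [0.4, -0.2, -0.6]
opening: 0.0699
grip_force: 0.0
```

```bash
python3 - <<'E'
from h import *
plan()
for n in('scene','side'):
    for c in((.59,.256),(.639,.154),(.542,.36)): im=look(n,*c,.12,.006,.045)
    look(n,.519,-.359,.066,.005,.05);look(n,.519,-.359,.044,.005,.09)
    if n=='scene':cv2.imwrite('pics/end.png',im[...,::-1])
E
```

```text
t 58.7 [0.4898 0.3381 0.182 ] j [ 0.49 -0.05 -0.89 -0.05 -0.04  0.04] open 0.070 grip 0.0 F [ 0.4 -0.2 -0.6]
scene 434 ((0.5879282355308533, 0.2596381902694702), (0.048817362636327744, 0.05096318945288658), 21.492765426635742) 0.12162529479538786
scene 489 ((0.6413198709487915, 0.15713825821876526), (0.04896833375096321, 0.05043216794729233), 46.651424407958984) 0.1215932250536732
scene 394 ((0.5435618162155151, 0.36398300528526306), (0.050000034272670746, 0.05192742124199867), 25.360010147094727) 0.12183579434605368
scene 405 ((0.5182406902313232, -0.3567996919155121), (0.04604964703321457, 0.0707930326461792), 69.12451171875) 0.06729384311506903
scene 472 ((0.5180149674415588, -0.3572273850440979), (0.06344448775053024, 0.11258170008659363), 68.42095947265625) 0.04532780172766604
side 223 ((0.5853786468505859, 0.25500649213790894), (0.04935341700911522, 0.054585136473178864), 24.35375213623047) 0.11981133325691384
side 250 ((0.639414370059967, 0.15329256653785706), (0.05062847211956978, 0.048601023852825165), 44.13881301879883) 0.1194408720730471
side 195 ((0.541644275188446, 0.36061593890190125), (0.05282549187541008, 0.052367083728313446), 26.424230575561523) 0.12004695508631213
side 694 ((0.5180188417434692, -0.3590238690376282), (0.04614267870783806, 0.06965600699186325), 69.22022247314453) 0.0656308313855965
side 931 ((0.5184310078620911, -0.36185938119888306), (0.061021216213703156, 0.11200238019227982), 68.69931030273438) 0.043926169915315394
```

View pics/end.png

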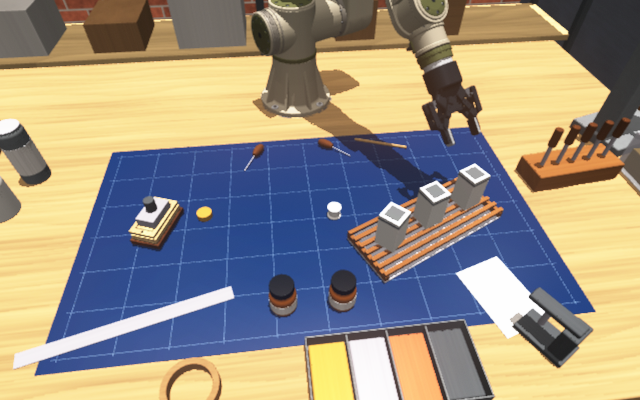

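```bash
python3 -c "
from plant import *
print(hand_in())"
```

```text
the job is handed in; nothing more can be done
None
```

I've handed the job in at about 59 s. By the last camera check, all three cups hang mouth down on their own pegs, the three templates are piled squarely on the stand with the weight centred on top, and the spool, tin and jars haven't visibly moved; the judging result was not shown to me.

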